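# Pack the rock-testing kit

## Task

Pack the rock-testing kit: put the whole streak plate, the loose bar magnet, the hand lens and the small bottle each into the insert of the wooden tray that is shaped for it, lying or standing properly down in its recess, long sides along the recess. Keep the small bottle upright, and leave the broken plate and the large bottle where they are; they do not belong in the kit.

Things in the scene. Friction and masses are not known exactly. Their poses are not given: they have to be found in the camera images.
- streak_plate_mid (a point): whole cream streak plate, a flat unglazed tile 48 (x) by 64 (y) by 8 (z) mm with four straight sides, lying flat on the bench. Point: its centre, 4 mm above its underside. 0.05 kg, 0.7 to 1.4 times that.
- bar_magnet_mid (a point): the loose bar magnet on the open bench (not one of the two lodged in the orange foam block at the back), 15 (x) by 66 (y) by 27 (z) mm, standing on its long narrow side. Point: its centre, 13.5 mm above its underside. About 0.08 kg; it is not magnetic in this simulation.
- lens_mid (a point): folding hand lens lying open and flat, 27 (x) by 70 (y) by 10 (z) mm: a flat cover 25 mm wide and 10 mm thick from y = -5 to +35 mm, and a lens ring 27 mm across and 9 mm thick at the -y end. Point: its centre in plan, 5 mm above its underside; grip it across x on the cover 5 to 8 mm towards +y from this point. About 0.045 kg.
- small_bottle_mid (a point): small amber bottle with black cap, closed, standing upright, 32 mm diameter, 70 mm tall, narrower at the neck; body straight up to at least 35 mm. Point: on its axis, half-way up, 35 mm above its underside; z along its axis. About 0.07 kg.
- large_bottle_mid (a point): large bottle that does not belong in the kit: same form, 50 mm diameter, 88 mm tall, upright. Point: on its axis, 44 mm above its underside.
- broken_plate_mid (a point): broken piece of a streak plate that does not belong in the kit: 48 mm (x) wide, only 22 to 34 mm long in y with one ragged edge, 8 mm thick, lying flat. Point: near its centre, 4 mm above its underside.
- insert_plate: Fixed grey insert (black recess floor) in the tray, 96 (x) by 100 (y) by 14 mm, on the tray's 5 mm floor; base 4 mm, recess 10 mm deep. Origin: centre of its underside, under the recess centre. This one has the wide recess for the streak plate: 62 (x) by 78 (y) mm. A finger cut-out 48 mm wide (in y), as deep as the recess, crosses the whole insert along x through its middle.
- insert_magnet: Fixed grey insert (black recess floor) in the tray, 96 (x) by 100 (y) by 14 mm, on the tray's 5 mm floor; base 4 mm, recess 10 mm deep. Origin: centre of its underside, under the recess centre. This one has the narrow slot for the bar magnet: 29 (x) by 80 (y) mm. A finger cut-out 44 mm wide (in y), as deep as the recess, crosses the whole insert along x through its middle.
- insert_lens: Fixed grey insert (black recess floor) in the tray, 96 (x) by 100 (y) by 14 mm, on the tray's 5 mm floor; base 4 mm, recess 10 mm deep. Origin: centre of its underside, under the recess centre. This one has the medium, long recess for the hand lens: 41 (x) by 84 (y) mm; the lens may lie either way round. A finger cut-out 52 mm wide (in y), as deep as the recess, crosses the whole insert along x through its middle.
- insert_bottle: Fixed grey insert (black recess floor) in the tray, 96 (x) by 100 (y) by 14 mm, on the tray's 5 mm floor; base 4 mm, recess 10 mm deep. Origin: centre of its underside, under the recess centre. This one has the round well for the small bottle: 46 mm diameter, no cut-outs. (Wall cabinets hang over the back of the bench, 0.66 m ahead of the robot base and farther, from 0.48 m up: keep the wrist clear of them.)
There are look-alikes about, which are no part of the job. What is shaped like the part that bears small_bottle_mid but purple is not meant.

How it is judged (in metres and radians):
At the end, for the whole second after the job is handed in: Each of the four is down in its own recess, at rest: centre within 12 mm of the recess centre, at most 4 mm above its seat, level or upright within 0.15 rad, long axis within 0.32 rad of the recess (bottle: any). Broken plate and large bottle within 30 mm of their start (horizontal distance between streak_plate_mid and insert_plate below 0.012 m and z of streak_plate_mid in the frame of insert_plate below 0.012 m and angle between each of streak_plate_mid, bar_magnet_mid, lens_mid, small_bottle_mid's own z axis and vertical below 0.15 rad and linear speed of each of streak_plate, bar_magnet, lens, small_bottle below 0.02 m/s and angle between the y axis of streak_plate_mid and the y axis of insert_plate, either way round below 0.32 rad and horizontal distance between bar_magnet_mid and insert_magnet below 0.012 m and z of bar_magnet_mid in the frame of insert_magnet below 0.0215 m and angle between the y axis of bar_magnet_mid and the y axis of insert_magnet, either way round below 0.32 rad and horizontal distance between lens_mid and insert_lens below 0.012 m and z of lens_mid in the frame of insert_lens below 0.013 m and angle between the y axis of lens_mid and the y axis of insert_lens, either way round below 0.32 rad and horizontal distance between small_bottle_mid and insert_bottle below 0.012 m and z of small_bottle_mid in the frame of insert_bottle below 0.043 m and distance of each of large_bottle_mid, broken_plate_mid from where it was at the start of the episode below 0.03 m); the robot touches nothing.
It fails at once if the small bottle is tipped over (angle between small_bottle_mid's own z axis and vertical above 0.7 rad).
It fails at once if the large bottle or the broken plate is taken away or knocked more than 30 mm from its place (not (distance of large_bottle_mid from where it was at the start of the episode below 0.03 m) or not (distance of broken_plate_mid from where it was at the start of the episode below 0.03 m)).
It also fails if it takes over 104 s, if anything falls off the work surface, if the arm or the gripper's body presses on something with over 40 N, if the wrist force passes 120 N, or if a joint passes its speed limit or range.

## Robot

A 6-joint arm with a two-finger parallel gripper is mounted at the origin on a cart in front of the work surface, level with it; the furniture and walls round the work are solid. World frame = base frame: x ahead of the robot, y to its left, z up, the work surface at z = 0. Lengths are in mm, angles in rad, forces in N, time in s.
With the tool pointing down it reaches from about 325 to 750 mm from the base axis. Payload 7.6 kg.
Tool frame: the origin (TCP) lies between the finger pads; the fingertips stand 8 mm ahead of it and the grasp point (between the pads) lies 11 mm behind it (r.tip_reach is the distance from the TCP to the fingertips, in mm); x points along the fingers, z is the direction in which the jaws open and shut, and the axes are right-handed (so a half turn about x gives the same grasp; the last joint's range is limited). The gripper opens to 85 mm and grips with 20 to 120 N. Pads are 22 mm wide; open, the fingers measure 114 mm over their backs; the gripper's body (76 mm by 85 mm) begins 54 mm behind the grasp point. The pads swing forward as they close: fully open they stand 13 mm farther back than shut.
Start: joints at [1.088, 0.052, 1.401, -0, 1.689, -0.07], TCP at [210.603, 480.927, 239.323] pointing down, gripper open.
Joint ranges: [-2.9, 2.9], [-0.91, 2.17], [0.12, 2.37], [-1.06, 4.2], [0.26, 2.73], [-2.93, 2.93]. Speed limits (rad/s): [2.57, 2.57, 3.01, 3.14, 3.14, 3.14].

## Interface

Orientations are given as a 3x3 rotation matrix whose columns are the frame's x, y, z axes.
In Python, from plant import r, vision gives the robot as it stands.
- The arm moves only by the shell command python3 -m handwheel 'ROWS' [OPENING] [FORCE]. ROWS is JSON, a list of rows, each a list of 2 entries, a list of its own where there are three numbers: the shift along the world's x, y, z in m, then the turn, a rotation vector about the world's x, y, z in degrees. A call has 1 to 10 rows; each row shifts and turns the commanded pose from where the row before left it; what a row does not reach is not made up. A row lasts 1/10 s, in which the tool goes at most 50 mm and 8.59 degrees, less where a joint would pass 70% of its speed; a pose out of reach is approached as far as the arm can. A call with a gripper value outside its range is refused whole. OPENING is the finger opening in m, from 0 to 0.0854, set as the call begins (- or left out, the last holds). The fingers move at their own pace and stop on an object; FORCE is the grip in N (left out, the last holds). Time passes only in rows, so rows that do not move let the fingers close. It gives the time, the measured TCP pose, the force and the opening at its end, in the units of the state.
- r.sense(): the state, without advancing time (a new reading comes with each control period).
- vision.capture(name): name is "scene" or "top"; returns (picture, depth): 400x640x3 uint8, red, green, blue; 400x640 float32, mm along the optical axis (not along the pixel's ray), 0 where there is no reading.
- vision.get_calibration(name): a dict with "fx", "fy", "cx", "cy" (pixels), "rvec" (rotation vector, rad) and "tvec" (3), from world to camera coordinates, as OpenCV has them. Camera axes: x right, y down, z forward; pixel columns grow to the right and rows downward; lengths in mm; the calibration is good to about 2 mm. A picture is of the moment at which its call begins. get_calibration takes no time and is no camera call.
- r.close_job(): hands the job in, once; it reports no verdict.
The state is a dict: "clock": time; "qpos": joint angles; "dq": joint speeds; "joint_efforts": joint torques, N m; "position": TCP position; "tcp_rot": TCP orientation; "wrist_force": force on the tool from outside, world axes, zero at the start; "torque": the same for the moment, N m; "width": finger opening in mm.
Only numpy, scipy, OpenCV 4.12 (cv2) and the standard library are available. Lean on these libraries where they do the work, as an engineer would, in place of code of your own. Each camera call takes 0.05 s, during which the arm holds its last target.

## Working session

There is one attempt and no reset: what is moved stays moved. The work goes in short steps, Python scripts to look and compute and a shell command to move; the robot and the scene stay as the last step left them, time stands still between calls to the robot, and variables do not carry over. Pictures are saved under pics/ and viewed, and the job is handed in when it is done.

```bash
ls; mkdir -p pics; python3 - <<'E'
from plant import r, vision
import cv2
for n in ("scene","top"):
    p,d=vision.capture(n); cv2.imwrite(f"pics/{n}0.png",cv2.cvtColor(p,cv2.COLOR_RGB2BGR))
    import numpy as np; np.savez(f"{n}0.npz",p=p,d=d)
    print(n,vision.get_calibration(n), (d>0).mean())
print(r.sense()); print(r.tip_reach)
E
```

```text
pics
scene {'fx': 377.7492623794919, 'fy': 377.7492623794919, 'cx': 321.0692028768069, 'cy': 200.68561300749957, 'rvec': array([ 1.79433732, -0.95056564,  0.6209767 ]), 'tvec': array([-233.35403938,  212.16972381,  668.33968039])} 0.99607421875
top {'fx': 467.30743632488714, 'fy': 467.30743632488714, 'cx': 324.4844521457578, 'cy': 197.62916633747878, 'rvec': array([ 2.15810601, -2.15195182,  0.17580121]), 'tvec': array([  15.22316691,  463.2862586 , 1229.02376116])} 0.996171875
{'clock': 0.1, 'qpos': array([ 1.08770759e+00,  5.27823226e-02,  1.40160987e+00,  3.31568424e-05,
        1.68858254e+00, -7.02946879e-02]), 'dq': array([ 1.21086374e-03, -2.97115177e-03, -9.90877120e-04, -9.00690227e-04,
        5.23874021e-05,  1.35129306e-03]), 'joint_efforts': array([ 1.17522010e-03, -3.82586646e+01, -3.60984635e+01, -8.64653407e-05,
        4.83498996e-03, -3.36301014e-05]), 'position': array([210.46738419, 480.69617336, 238.5588862 ]), 'tcp_rot': array([[-6.71157098e-04, -9.16005019e-01,  4.01166243e-01],
       [-1.20862340e-03,  4.01166784e-01,  9.16004231e-01],
       [-9.99999044e-01,  1.29923833e-04, -1.37635103e-03]]), 'wrist_force': array([-0.61299645,  0.58322698, -0.81398411]), 'torque': array([-0.0120431 , -0.00513907, -0.00892526]), 'width': 85.41263738329104}
8.0
```

View pics/scene0.png

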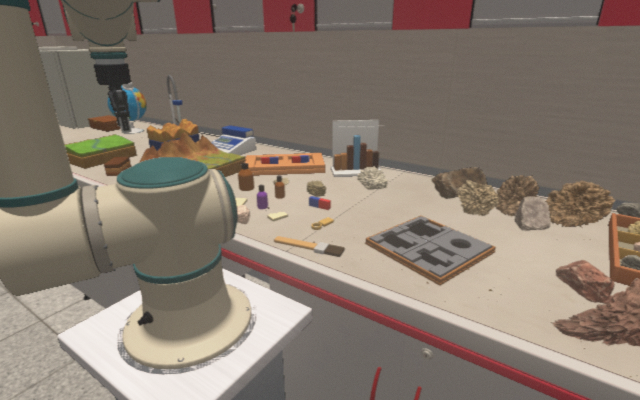

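View pics/top0.png

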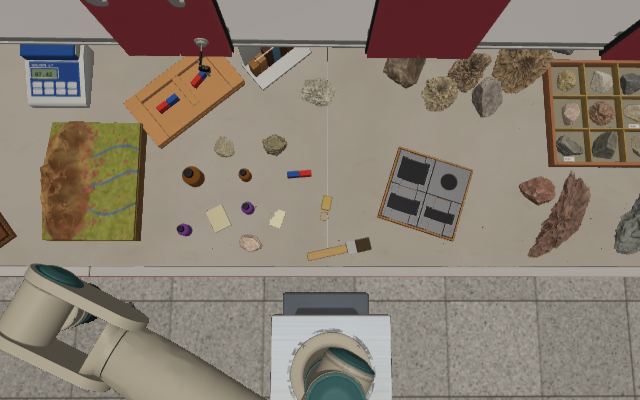

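```bash
python3 - <<'E'
import cv2
a=cv2.imread("pics/top0.png")[130:270,170:490]; b=cv2.resize(a,None,fx=2.5,fy=2.5,interpolation=cv2.INTER_CUBIC);cv2.imwrite("pics/t1.png",b)
a=cv2.imread("pics/scene0.png")[150:290,220:500]; b=cv2.resize(a,None,fx=2.8,fy=2.8,interpolation=cv2.INTER_CUBIC);cv2.imwrite("pics/s1.png",b)
E
```

```text
(no output)
```

View pics/t1.png

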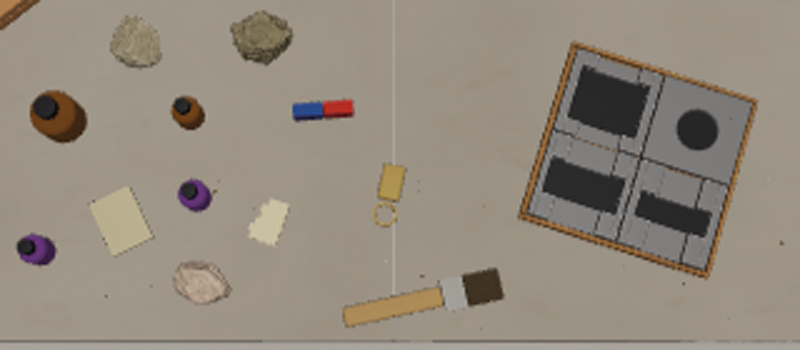

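View pics/s1.png

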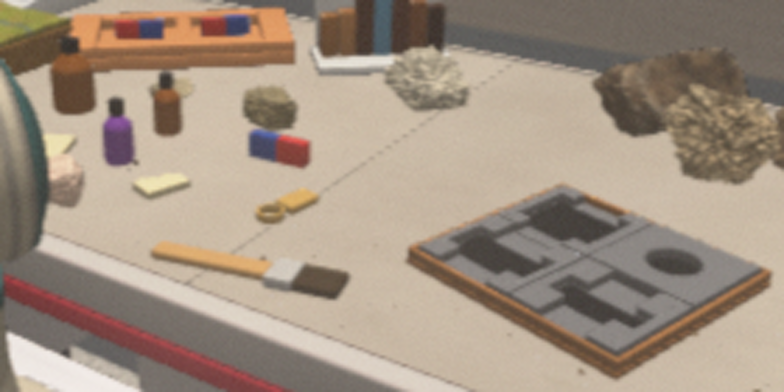

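```bash
cat > h.py <<'E'
import numpy as np, cv2
from plant import r, vision
def cal(n):
    c=vision.get_calibration(n); R=cv2.Rodrigues(np.array(c["rvec"]))[0]; return c,R,np.array(c["tvec"]).ravel()
def ray(n,uv,z):
    c,R,t=cal(n); uv=np.atleast_2d(np.asarray(uv,float))
    d=np.c_[(uv[:,0]-c["cx"])/c["fx"],(uv[:,1]-c["cy"])/c["fy"],np.ones(len(uv))]@R
    C=-R.T@t; s=(z-C[2])/d[:,2]; return C+d*s[:,None]
def pts(n,dep):
    c,R,t=cal(n); v,u=np.mgrid[:400,:640]
    X=np.stack([(u-c["cx"])/c["fx"]*dep,(v-c["cy"])/c["fy"]*dep,dep],-1)
    return (X-t)@R
def tri(uv1,uv2):
    out=[]
    P=[]
    for n in("scene","top"):
        c,R,t=cal(n);K=np.array([[c["fx"],0,c["cx"]],[0,c["fy"],c["cy"]],[0,0,1]]);P.append(K@np.c_[R,t])
    X=cv2.triangulatePoints(P[0],P[1],np.array(uv1,float).reshape(2,1),np.array(uv2,float).reshape(2,1));return (X[:3]/X[3]).ravel()
E
python3 - <<'E'
from h import *
for n in("top","scene"):
    c,R,t=cal(n);print(n,"cam at",-R.T@t)
z=np.load("top0.npz");p=z["p"];P=pts("top",z["d"]);Z=P[...,2]
# points of interest (u,v) top image
for name,uv in dict(bench=(330,150),plate=(218,218),broken=(277,218),magL=(293,174),magR=(306,174),lens=(326,203),trayfloorP=(414,167),P=(0,0)).items():
    u,v=uv; print(name,P[v,u].round(1),p[v,u])
# print rgb classes
hsv=cv2.cvtColor(p,cv2.COLOR_RGB2HSV)
def comp(m,box,nm,zt=None):
    x0,y0,x1,y1=box; mm=np.zeros(m.shape,np.uint8); mm[y0:y1,x0:x1]=m[y0:y1,x0:x1]
    cn=max(cv2.findContours(mm,cv2.RETR_EXTERNAL,cv2.CHAIN_APPROX_NONE)[0],key=cv2.contourArea)
    k=np.zeros_like(mm);cv2.drawContours(k,[cn],-1,1,-1);k=k.astype(bool)&(mm>0)
    print(nm,k.sum(),"z pct",np.percentile(Z[k],[5,25,50,75,95]).round(1),"cent px",np.argwhere(k).mean(0)[::-1].round(2),"mean xyz",P[k].mean(0).round(1))
    return k
E
python3 - <<'E'
from h import *
z=np.load("top0.npz");p=z["p"].astype(int)
for v,us in((218,range(204,234,3)),(203,range(318,336,2)),(174,range(284,316,3)),(175,range(236,256,2)),(205,range(384,424,4)),(167,range(396,432,4)),(182,range(440,460,3))):
    print(v,[tuple(p[v,u]) and "%d:%d,%d,%d"%(u,*p[v,u]) for u in us])
E
```

```text
top cam at [ 281.69642125   39.64683723 1282.35742376]
scene cam at [-305.32876942 -493.44816017  457.6366283 ]
bench [ 6.039e+02  6.000e-01 -9.000e-01] [156 147 133]
plate [409.5 306.4   8.1] [184 174 143]
broken [410.  145.7   8.9] [201 192 162]
magL [528.5 102.4  29.5] [ 41  72 137]
magR [528.3  67.   31.7] [181  45  34]
lens [451.6  12.   11.2] [173 147  81]
trayfloorP [ 551.9 -231.3   19.6] [40 38 40]
P [746.7 601.1 502.2] [158 153 148]
218 ['204:157,149,136', '207:159,150,136', '210:183,174,142', '213:185,175,143', '216:185,175,142', '219:184,174,142', '222:185,175,142', '225:185,175,143', '228:129,122,107', '231:159,151,137']
203 ['318:156,148,134', '320:156,148,134', '322:153,126,68', '324:173,147,81', '326:173,147,81', '328:173,146,80', '330:155,128,71', '332:155,147,133', '334:155,147,133']
174 ['284:157,149,134', '287:40,71,134', '290:41,73,136', '293:41,72,137', '296:40,73,137', '299:112,32,35', '302:181,45,35', '305:180,45,35', '308:182,47,36', '311:138,97,89', '314:156,147,134']
175 ['236:159,151,137', '238:127,119,105', '240:105,63,23', '242:37,27,20', '244:61,37,19', '246:111,66,24', '248:104,62,24', '250:63,39,20', '252:159,151,137', '254:158,150,137']
205 ['384:136,134,132', '388:44,44,45', '392:44,44,44', '396:45,44,44', '400:44,43,44', '404:42,42,43', '408:43,43,43', '412:42,41,43', '416:41,41,43', '420:129,126,125']
167 ['396:133,131,128', '400:40,40,42', '404:40,40,41', '408:40,40,40', '412:41,40,41', '416:41,39,41', '420:40,39,41', '424:40,39,40', '428:40,39,40']
182 ['440:97,95,94', '443:39,38,39', '446:38,38,40', '449:38,37,39', '452:38,38,39', '455:37,36,37', '458:124,122,120']
```

```bash
python3 - <<'E'
from h import *
z=np.load("top0.npz");p=z["p"].astype(int);P=pts("top",z["d"]);Z=P[...,2]
print("row205",[int(a) for a in Z[205,370:480:2].round()])
print("row167",[int(a) for a in Z[167,370:490:2].round()])
print("bench",[ [int(Z[v,u].round()) for u in (170,230,270,350,360,500)] for v in(150,195,235)])
z=np.load("scene0.npz");S=pts("scene",z["d"]);Zs=S[...,2]
print("scene bench",[(u,v,S[v,u].round(0)) for u,v in((340,260),(520,260),(400,210),(450,210))])
print("scene tray black",[(u,v,S[v,u].round(0)) for u,v in((460,244),(400,247),(430,228),(430,250),(392,240),(470,225))])
# gray mask quad for tray
m=((p.max(-1)-p.min(-1)<12)&(p.max(-1)<60)).astype(np.uint8)
mm=np.zeros_like(m);mm[145:240,378:475]=m[145:240,378:475]
n,l,s,c=cv2.connectedComponentsWithStats(mm)
for i in range(1,n):
    if s[i,4]>150:
        cn=cv2.findContours((l==i).astype(np.uint8),cv2.RETR_EXTERNAL,cv2.CHAIN_APPROX_NONE)[0][0]
        print(s[i],c[i].round(2),"Z",np.median(Z[l==i]).round(1), cv2.minAreaRect(ray("top",cn[:,0],9)[:,:2].astype(np.float32)))
E
```

```text
row205 [3, 2, -1, 1, 3, -1, 18, 22, 21, 8, 14, 7, 14, 14, 10, 13, 16, 13, 11, 6, 13, 9, 11, 13, 12, 20, 7, 20, 18, 18, 19, 13, 7, 10, 7, 5, 12, 8, 10, 12, 18, 22, 21, 20, 23, 21, 13, 1, 1, 0, 4, 0, -3, -2, 3]
row167 [-3, -2, -2, -2, 4, 6, -1, -3, 3, 3, -1, 9, 22, 17, 13, 11, 10, 3, 8, 13, 11, 10, 20, 6, 9, 15, 12, 14, 15, 8, 15, 22, 20, 23, 23, 12, 17, 20, 22, 21, 22, 18, 20, 1282, 19, 22, 16, 14, 1, -1, -1, 2, 4, 0, -3, 2, 3, 2, 4, 5]
bench [[3, 23, 40, 2, -1, 1], [0, 1, 4, 1, -6, 2], [2, -1, 2, 0, 2, 1]]
scene bench [(340, 260, array([ 316., -118.,    2.])), (520, 260, array([ 541., -451.,    2.])), (400, 210, array([ 646., -119.,   -1.])), (450, 210, array([ 723., -240.,    1.]))]
scene tray black [(460, 244, array([ 525., -323.,    9.])), (400, 247, array([ 414., -218.,   20.])), (430, 228, array([ 563., -236.,   10.])), (430, 250, array([ 437., -279.,   21.])), (392, 240, array([ 448., -183.,   12.])), (470, 225, array([ 657., -313.,    1.]))]
[397 156  33  29 584] [412.75 170.88] Z 10.5 ((543.2638549804688, -230.54116821289062), (78.85594177246094, 61.794212341308594), 70.70530700683594)
[441 174  16  16 198] [448.46 181.57] Z 10.7 ((513.5708618164062, -328.9078063964844), (41.934661865234375, 42.63490295410156), 88.02317810058594)
[387 193  33  23 426] [402.92 204.1 ] Z 10.8 ((449.65264892578125, -200.35128784179688), (84.32270812988281, 40.74163055419922), 72.32574462890625)
[424 207  30  18 284] [438.6  215.52] Z 10.7 ((418.9671630859375, -298.2227478027344), (79.75100708007812, 31.823917388916016), 74.42842102050781)
```

```bash
python3 - <<'E'
from h import *
z=np.load("top0.npz");p=z["p"];P=pts("top",z["d"]);Z=P[...,2]
h=cv2.cvtColor(p,cv2.COLOR_RGB2HSV).astype(int)
L=p.astype(int)
def go(nm,m,box,zt,pl=True):
    x0,y0,x1,y1=box; mm=np.zeros((400,640),np.uint8); mm[y0:y1,x0:x1]=m[y0:y1,x0:x1]
    cn=max(cv2.findContours(mm,cv2.RETR_EXTERNAL,cv2.CHAIN_APPROX_NONE)[0],key=cv2.contourArea)
    k=np.zeros_like(mm);cv2.drawContours(k,[cn],-1,1,-1);k=(k&mm)>0
    vu=np.argwhere(k); w=ray("top",vu[:,::-1],zt)[:,:2]
    print(nm,k.sum(),"px",vu.mean(0)[::-1].round(2),"Zmed",np.median(Z[k]).round(1),"cent",w.mean(0).round(1))
    C=np.cov(w.T);e,V=np.linalg.eigh(C);print("   pca len",np.sqrt(12*e).round(1),"long axis ang",np.degrees(np.arctan2(V[1,1],V[0,1])).round(1), "minrect",[np.round(q,1) for q in cv2.minAreaRect(ray("top",cn[:,0],zt)[:,:2].astype(np.float32))])
    return k
go("plate",(L[...,0]-L[...,2]>32)&(L[...,0]>165),(200,200,236,236),8)
go("broken",(L[...,0]-L[...,2]>30)&(L[...,0]>175),(264,205,292,232),8)
go("magB",(L[...,2]-L[...,0]>50),(280,160,320,190),27)
go("magR",(L[...,0]-L[...,2]>80),(280,160,320,190),27)
go("mag",(abs(L[...,0]-L[...,2])>60),(280,160,320,190),27)
go("lens",(L[...,0]-L[...,2]>40),(314,190,336,226),10)
go("cover",(L[...,0]-L[...,2]>40),(314,190,336,211),10)
go("cap",(L.max(-1)<60),(236,165,256,185),70)
go("sbot",(L[...,0]<135)&(L[...,0]-L[...,2]>25)|(L.max(-1)<60),(236,165,256,185),35)
go("lcap",(L.max(-1)<60),(178,160,208,190),88)
go("lbot",(L[...,0]-L[...,2]>40),(178,160,208,190),44)
for v in range(166,184): print(v,["%3d,%3d,%3d"%tuple(L[v,u]) for u in range(238,254)])
E
```

```text
plate 395 px [217.59 217.93] Zmed 9.5 cent [409.8 307.6]
   pca len [47.5 61.9] long axis ang -154.0 minrect [array([409.8, 307.6]), array([61. , 47.4]), np.float64(26.8)]
broken 186 px [277.25 218.41] Zmed 8.8 cent [409.  145.1]
   pca len [29.6 47.7] long axis ang 151.1 minrect [array([411.1, 146.2]), array([33.1, 48.1]), np.float64(69.0)]
magB 57 px [292.7  173.19] Zmed 27.5 cent [531.3 103.4]
   pca len [13.3 32.6] long axis ang 95.3 minrect [array([531.3, 103.9]), array([13. , 30.9]), np.float64(6.1)]
magR 60 px [304.62 172.27] Zmed 28.1 cent [534.   70.9]
   pca len [14.3 31.8] long axis ang 96.2 minrect [array([533.4,  71.2]), array([13.9, 30.1]), np.float64(0.3)]
mag 135 px [299.62 172.96] Zmed 27.7 cent [532.   84.5]
   pca len [16.5 63.3] long axis ang 92.1 minrect [array([531.9,  87.6]), array([16.7, 62.8]), np.float64(0.3)]
lens 170 px [325.5  205.44] Zmed 10.4 cent [445.   13.3]
   pca len [26.  64.5] long axis ang 168.4 minrect [array([438.9,  14.7]), array([25.7, 68.9]), np.float64(79.5)]
cover 131 px [326.1  202.53] Zmed 10.8 cent [453.   11.7]
   pca len [24.9 40.1] 
[... 4480 characters left out ...]
 '159,151,137', '159,150,137', '153,144,130', '132,120,104', ' 85, 66, 48', ' 61, 38, 19', ' 62, 38, 21', ' 62, 38, 21', '111, 94, 79', '153,144,130', '157,148,134', '159,150,137', '159,150,137', '159,150,137']
182 ['159,151,137', '159,151,137', '160,151,137', '159,151,137', '159,151,137', '157,148,135', '153,144,130', '153,144,130', '152,143,130', '153,143,131', '154,145,132', '159,151,137', '159,151,137', '159,150,137', '159,150,137', '158,150,137']
183 ['159,150,137', '160,150,137', '159,150,137', '159,150,137', '159,150,137', '158,150,137', '159,150,137', '159,150,137', '158,150,137', '158,150,137', '159,150,137', '159,150,137', '159,150,137', '158,150,137', '158,150,137', '159,150,137']
```

```bash
python3 - <<'E'
from h import *
im=cv2.imread("pics/scene0.png");c,R,t=cal("scene");K=np.array([[c["fx"],0,c["cx"]],[0,c["fy"],c["cy"]],[0,0,1]])
im=cv2.resize(im[150:290,220:500],None,fx=2.8,fy=2.8,interpolation=cv2.INTER_CUBIC)
def pr(X): 
    q=cv2.projectPoints(np.array(X,float).reshape(-1,3),c["rvec"],c["tvec"],K,None)[0][:,0]
    return (q+0.5-[220,150])*2.8-0.5
def box(cx,cy,ang,lx,ly,z,col):
    a=np.radians(ang);ux=np.array([np.sin(a),-np.cos(a)]);uy=np.array([np.cos(a),np.sin(a)])
    P=[np.r_[np.array([cx,cy])+s*ux*lx/2+w*uy*ly/2,z] for s,w in((1,1),(1,-1),(-1,-1),(-1,1))]
    cv2.polylines(im,[np.round(pr(P)).astype(int)],True,col,1)
g=(0,255,0)
box(409.8,307.6,26,48,64,8,g);box(532.2,87.3,94.5,15,66,27,g);box(438.7,14.6,-11.5,27,70,10,g)
for x,y in((542.5,-229.8),(449,-199.8),(418.5,-297.5),(512.5,-328)): box(x,y,72.5,96,100,19,(0,255,255))
box(542.5,-229.8,72.5,62,78,9,g);box(449,-199.8,72.5,41,84,9,g);box(418.5,-297.5,72.5,29,80,9,g);
th=np.linspace(0,6.28,30)
for x,y,rr,z in((525,233,16,35),(525,233,7,70),(525,233,16,0),(512.5,-328,23,19)): cv2.polylines(im,[np.round(pr(np.c_[x+rr*np.cos(th),y+rr*np.sin(th),0*th+z])).astype(int)],True,g,1)
cv2.imwrite("pics/ov1.png",im)
E
```

```text
(no output)
```

View pics/ov1.png

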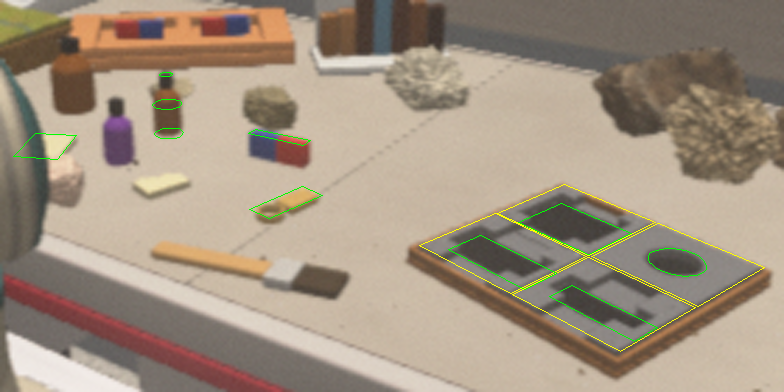

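```bash
python3 -m handwheel '[[[0.0125,-0.0108,-0.007],[0,0,-8.15]],[[0.0125,-0.0108,-0.007],[0,0,-8.15]],[[0.0125,-0.0108,-0.007],[0,0,-8.15]],[[0.0125,-0.0108,-0.007],[0,0,-8.15]],[[0.0125,-0.0108,-0.007],[0,0,-8.15]],[[0.0125,-0.0108,-0.007],[0,0,-8.15]],[[0.0125,-0.0108,-0.007],[0,0,-8.15]],[[0.0125,-0.0108,-0.007],[0,0,-8.15]]]' 0.064 40
python3 -m handwheel '[[[0.0125,-0.0108,-0.007],[0,0,-8.15]],[[0.0125,-0.0108,-0.007],[0,0,-8.15]],[[0.0125,-0.0108,-0.007],[0,0,-8.15]],[[0.0125,-0.0108,-0.007],[0,0,-8.15]],[[0.0125,-0.0108,-0.007],[0,0,-8.15]],[[0.0125,-0.0108,-0.007],[0,0,-8.15]],[[0.0125,-0.0108,-0.007],[0,0,-8.15]],[[0.0125,-0.0108,-0.007],[0,0,-8.15]],[[0,0,0],[0,0,0]],[[0,0,0],[0,0,0]]]'
cat >> h.py <<'E'
def st():
    s=r.sense();R=s["tcp_rot"];print("t",round(s["clock"],2),"pos",s["position"].round(1),"jaw",np.degrees(np.arctan2(R[1,2],R[0,2])).round(1),"tilt",R[:,0].round(3),"F",s["wrist_force"].round(1),"w",round(s["width"],1),"q",s["qpos"].round(2))
E
python3 -c "from h import *;st()"
```

```text
clock: 0.9
position: [310.9, 393.9, 182.6]
tcp_rot: [[-0.0, -0.014, 1.0], [-0.001, 1.0, 0.014], [-1.0, -0.001, -0.0]]
wrist_force: [-0.4, -0.5, -0.0]
width: 64.2
clock: 1.9
position: [410.4, 308.1, 127.0]
tcp_rot: [[-0.001, 0.898, 0.44], [-0.0, 0.44, -0.898], [-1.0, -0.001, -0.0]]
wrist_force: [0.0, 0.1, 0.4]
width: 63.7
t 1.9 pos [410.4 308.1 127. ] jaw -63.9 tilt [-0.001 -0.    -1.   ] F [0.  0.1 0.4] w 63.7 q [0.57 0.09 1.59 0.   1.46 1.69]
```

```bash
python3 -m handwheel '[[[0,0,-0.03],[0,0,0]],[[0,0,-0.03],[0,0,0]],[[0,0,-0.03],[0,0,0]],[[0,0,-0.015],[0,0,0]],[[0,0,-0.003],[0,0,0]],[[0,0,0],[0,0,0]]]'
python3 -m handwheel '[[[0,0,-0.002],[0,0,0]],[[0,0,-0.0005],[0,0,0]],[[0,0,0],[0,0,0]]]' 0.052;python3 -c "
from h import *;st()
for n in('top','scene'):
    p,d=vision.capture(n);cv2.imwrite(f'pics/{n}1.png',cv2.cvtColor(p,cv2.COLOR_RGB2BGR))
a=cv2.imread('pics/scene1.png')[130:250,180:320];b=cv2.imread('pics/top1.png')[170:270,170:300]
cv2.imwrite('pics/c1.png',np.hstack([cv2.resize(x,(400,400),interpolation=2) for x in(a,b)]))"
```

```text
clock: 2.5
position: [410.3, 308.6, 19.7]
tcp_rot: [[-0.0, 0.898, 0.439], [0.0, 0.439, -0.898], [-1.0, 0.0, -0.0]]
wrist_force: [0.3, -0.4, -0.3]
width: 63.8
clock: 2.8
position: [410.9, 308.4, 17.6]
tcp_rot: [[0.001, 0.899, 0.438], [0.001, 0.438, -0.899], [-1.0, 0.001, -0.0]]
wrist_force: [0.1, 0.5, 0.2]
width: 51.8
t 2.8 pos [410.9 308.4  17.6] jaw -64.0 tilt [ 0.001  0.001 -1.   ] F [0.1 0.5 0.2] w 51.8 q [ 0.57  0.22  1.68 -0.    1.24  1.69]
```

View pics/c1.png

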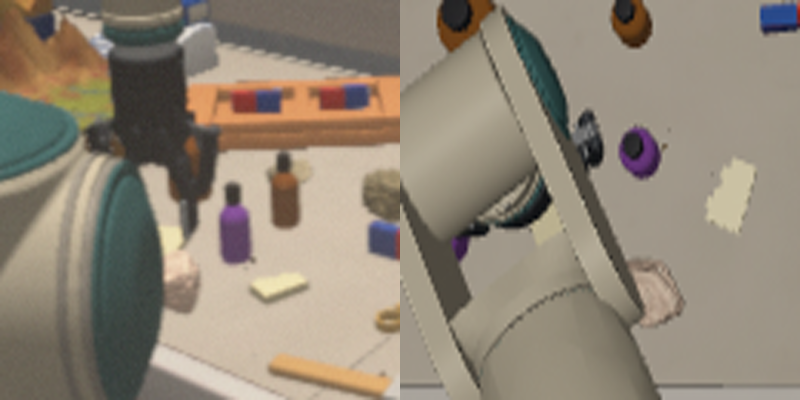

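```bash
python3 -m handwheel '[[[0,0,-0.004],[0,0,0]],[[0,0,-0.003],[0,0,0]],[[0,0,-0.001],[0,0,0]],[[0,0,0],[0,0,0]]]'
python3 -m handwheel '[[[0,0,-0.001],[0,0,0]],[[0,0,0],[0,0,0]]]';python3 -m handwheel '[[[0,0,-0.001],[0,0,0]],[[0,0,0],[0,0,0]]]'; python3 -m handwheel '[[[0,0,-0.001],[0,0,0]],[[0,0,0],[0,0,0]]]'
```

```text
clock: 3.3
position: [410.4, 308.0, 8.4]
tcp_rot: [[-0.001, 0.899, 0.438], [-0.001, 0.438, -0.899], [-1.0, -0.001, 0.0]]
wrist_force: [-0.8, 0.2, -0.4]
width: 51.8
clock: 3.5
position: [410.6, 308.1, 7.8]
tcp_rot: [[-0.0, 0.899, 0.438], [-0.0, 0.438, -0.899], [-1.0, -0.0, 0.0]]
wrist_force: [0.2, -1.1, -0.2]
width: 52.0
clock: 3.7
position: [410.6, 308.1, 6.7]
tcp_rot: [[-0.0, 0.899, 0.438], [-0.0, 0.438, -0.899], [-1.0, -0.0, 0.0]]
wrist_force: [0.1, 0.5, -0.4]
width: 52.2
clock: 3.9
position: [410.5, 308.1, 5.7]
tcp_rot: [[-0.0, 0.899, 0.438], [-0.0, 0.438, -0.899], [-1.0, -0.0, 0.0]]
wrist_force: [-0.4, -0.2, 0.4]
width: 52.1
```

```bash
python3 -m handwheel '[[[0,0,-0.001],[0,0,0]],[[0,0,0],[0,0,0]]]';python3 -m handwheel '[[[0,0,-0.001],[0,0,0]],[[0,0,0],[0,0,0]]]'; python3 -m handwheel '[[[0,0,-0.001],[0,0,0]],[[0,0,0],[0,0,0]]]'
```

```text
clock: 4.1
position: [410.5, 308.1, 4.7]
tcp_rot: [[-0.0, 0.899, 0.438], [-0.0, 0.438, -0.899], [-1.0, -0.0, 0.0]]
wrist_force: [-0.2, -0.7, 0.6]
width: 52.1
clock: 4.3
position: [410.7, 308.2, 4.6]
tcp_rot: [[-0.0, 0.899, 0.438], [-0.0, 0.438, -0.899], [-1.0, -0.0, 0.0]]
wrist_force: [-3.1, -1.8, 7.5]
width: 52.0
clock: 4.5
position: [410.7, 308.2, 4.6]
tcp_rot: [[-0.0, 0.899, 0.438], [-0.0, 0.438, -0.899], [-1.0, -0.0, 0.0]]
wrist_force: [-5.7, -5.0, 14.8]
width: 52.2
```

```bash
python3 -m handwheel '[[[0,0,0.0035],[0,0,0]],[[0,0,0],[0,0,0]]]'; python3 -m handwheel '[[[0,0,0],[0,0,0]],[[0,0,0],[0,0,0]],[[0,0,0],[0,0,0]],[[0,0,0],[0,0,0]]]' 0.03 40; python3 -m handwheel '[[[0,0,0.005],[0,0,0]],[[0,0,0.03],[0,0,0]],[[0,0,0.04],[0,0,0]],[[0,0,0.04],[0,0,0]],[[0,0,0],[0,0,0]]]'; python3 -c "
from h import *;st()
for n in('top','scene'):
    p,d=vision.capture(n);cv2.imwrite(f'pics/{n}2.png',cv2.cvtColor(p,cv2.COLOR_RGB2BGR))
a=cv2.imread('pics/scene2.png')[90:250,180:340];b=cv2.imread('pics/top2.png')[150:270,170:300]
cv2.imwrite('pics/c2.png',np.hstack([cv2.resize(x,(400,400),interpolation=2) for x in(a,b)]))"
```

```text
clock: 4.7
position: [410.9, 308.3, 6.8]
tcp_rot: [[0.001, 0.899, 0.438], [0.0, 0.438, -0.899], [-1.0, 0.001, -0.0]]
wrist_force: [0.1, 0.4, 0.4]
width: 52.0
clock: 5.1
position: [411.0, 308.4, 6.8]
tcp_rot: [[0.001, 0.899, 0.438], [0.0, 0.438, -0.899], [-1.0, 0.001, -0.0]]
wrist_force: [-0.6, -0.7, 5.8]
width: 46.4
clock: 5.6
position: [413.0, 309.7, 127.5]
tcp_rot: [[0.009, 0.899, 0.438], [0.006, 0.438, -0.899], [-1.0, 0.01, -0.001]]
wrist_force: [1.0, 1.0, -0.2]
width: 47.0
t 5.6 pos [413.  309.7 127.5] jaw -64.0 tilt [ 0.009  0.006 -1.   ] F [ 1.   1.  -0.2] w 47.0 q [ 0.57  0.08  1.59 -0.    1.45  1.69]
```

View pics/c2.png

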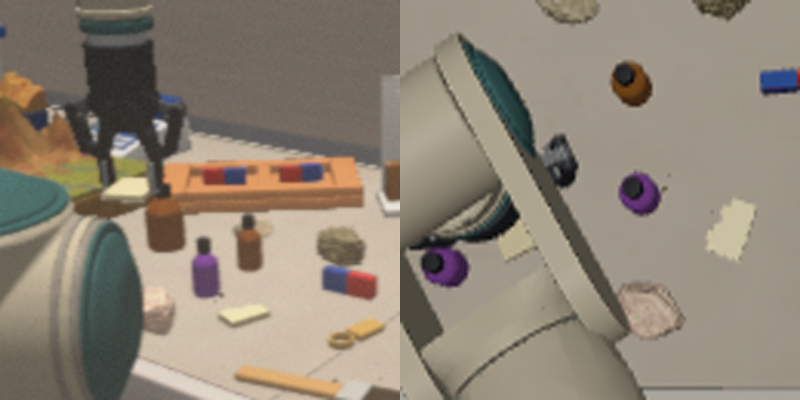

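```bash
python3 -m handwheel '[[[0.0082,-0.0337,0],[0,0,2.9]],[[0.0082,-0.0337,0],[0,0,2.9]],[[0.0082,-0.0337,0],[0,0,2.9]],[[0.0082,-0.0337,0],[0,0,2.9]],[[0.0082,-0.0337,0],[0,0,2.9]],[[0.0082,-0.0337,0],[0,0,2.9]],[[0.0082,-0.0337,0],[0,0,2.9]],[[0.0082,-0.0337,0],[0,0,2.9]]]'
python3 -m handwheel '[[[0.0082,-0.0337,0],[0,0,2.9]],[[0.0082,-0.0337,0],[0,0,2.9]],[[0.0082,-0.0337,0],[0,0,2.9]],[[0.0082,-0.0337,0],[0,0,2.9]],[[0.0082,-0.0337,0],[0,0,2.9]],[[0.0082,-0.0337,0],[0,0,2.9]],[[0.0082,-0.0337,0],[0,0,2.9]],[[0.0082,-0.0337,0],[0,0,2.9]],[[0,0,0],[0,0,0]],[[0,0,0],[0,0,0]]]'
python3 -c "
from h import *;st()
for n in('top','scene'):
    p,d=vision.capture(n);cv2.imwrite(f'pics/{n}3.png',cv2.cvtColor(p,cv2.COLOR_RGB2BGR))
a=cv2.imread('pics/scene3.png')[90:300,320:530];b=cv2.imread('pics/top3.png')[130:250,370:490]
cv2.imwrite('pics/c3.png',np.hstack([cv2.resize(x,(400,400),interpolation=2) for x in(a,b)]))"
```

```text
clock: 6.5
position: [475.2, 37.1, 119.2]
tcp_rot: [[-0.004, 0.653, 0.758], [-0.0, 0.758, -0.653], [-1.0, -0.002, -0.003]]
wrist_force: [1.2, 0.3, -0.6]
width: 46.7
clock: 7.5
position: [540.8, -231.0, 118.9]
tcp_rot: [[-0.004, 0.305, 0.952], [0.002, 0.952, -0.305], [-1.0, 0.001, -0.004]]
wrist_force: [0.6, -0.4, -0.2]
width: 46.7
t 7.5 pos [ 540.8 -231.   118.9] jaw -17.7 tilt [-0.004  0.002 -1.   ] F [ 0.6 -0.4 -0.2] w 46.7 q [-0.47  0.3   1.37  0.    1.48 -0.16]
```

View pics/c3.png

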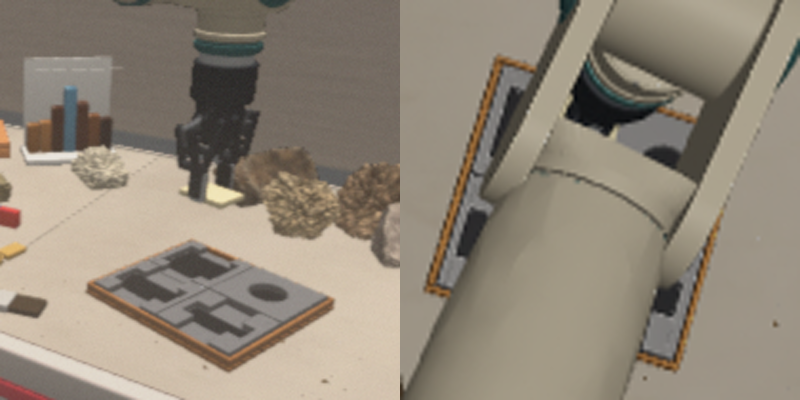

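```bash
python3 -m handwheel '[[[0.0025,0.0015,-0.03],[0,0,0]],[[0,0,-0.03],[0,0,0]],[[0,0,-0.023],[0,0,0]],[[0,0,-0.008],[0,0,0]],[[0,0,-0.004],[0,0,0]],[[0,0,0],[0,0,0]],[[0,0,0],[0,0,0]]]'
python3 -m handwheel '[[[0,0,-0.003],[0,0,0]],[[0,0,-0.003],[0,0,0]],[[0,0,0],[0,0,0]]]'
python3 -c "
from h import *;st()"
```

```text
clock: 8.3
position: [545.1, -229.8, 27.9]
tcp_rot: [[0.002, 0.303, 0.953], [-0.001, 0.953, -0.303], [-1.0, -0.0, 0.003]]
wrist_force: [0.5, -0.5, -0.7]
width: 46.7
clock: 8.6
position: [544.1, -229.5, 20.0]
tcp_rot: [[-0.0, 0.303, 0.953], [0.0, 0.953, -0.303], [-1.0, 0.0, -0.0]]
wrist_force: [-0.3, -0.2, -0.5]
width: 46.6
t 8.6 pos [ 544.1 -229.5   20. ] jaw -17.7 tilt [-0.  0. -1.] F [-0.3 -0.2 -0.5] w 46.6 q [-0.46  0.41  1.44  0.    1.3  -0.15]
```

```bash
python3 -m handwheel '[[[0,0,-0.002],[0,0,0]],[[0,0,-0.001],[0,0,0]],[[0,0,0],[0,0,0]]]'
python3 -m handwheel '[[[0,0,-0.001],[0,0,0]],[[0,0,0],[0,0,0]]]'
```

```text
clock: 8.9
position: [544.2, -229.5, 17.1]
tcp_rot: [[-0.0, 0.303, 0.953], [0.0, 0.953, -0.303], [-1.0, 0.0, -0.0]]
wrist_force: [-0.3, 0.0, -0.6]
width: 46.7
clock: 9.1
position: [544.3, -229.5, 16.2]
tcp_rot: [[-0.0, 0.303, 0.953], [0.0, 0.953, -0.303], [-1.0, 0.0, -0.0]]
wrist_force: [0.1, 1.2, -0.7]
width: 46.3
```

Open slightly, rise, move toward the bottle and look.

```bash
python3 -m handwheel '[[[0,0,0],[0,0,0]],[[0,0,0],[0,0,0]],[[0,0,0],[0,0,0]]]' 0.056
python3 -m handwheel '[[[0,0,0.01],[0,0,0]],[[0,0,0.03],[0,0,0]],[[0,0,0.045],[0,0,0]],[[0,0,0.045],[0,0,0]],[[-0.002,0.04,0],[0,0,0]],[[-0.002,0.045,0],[0,0,0]],[[-0.002,0.045,0],[0,0,0]],[[-0.002,0.045,0],[0,0,0]],[[-0.002,0.045,0],[0,0,0]],[[-0.002,0.045,0],[0,0,0]]]'
python3 -m handwheel '[[[-0.002,0.045,0],[0,0,0]],[[-0.002,0.045,0],[0,0,0]],[[-0.002,0.045,0],[0,0,0]],[[-0.001,0.03,0],[0,0,0]],[[0,0.02,0],[0,0,0]],[[0,0.01,0],[0,0,0]],[[0,0,0],[0,0,0]]]'
python3 -c "
from h import *;st()
for n in('top','scene'):
    p,d=vision.capture(n);cv2.imwrite(f'pics/{n}4.png',cv2.cvtColor(p,cv2.COLOR_RGB2BGR))
a=cv2.imread('pics/scene4.png')[150:300,350:500];b=cv2.imread('pics/top4.png')[130:250,370:490]
cv2.imwrite('pics/c4.png',np.hstack([cv2.resize(x,(400,400),interpolation=2) for x in(a,b)]))"
```

```text
clock: 9.4
position: [544.4, -229.6, 16.5]
tcp_rot: [[0.0, 0.303, 0.953], [-0.0, 0.953, -0.303], [-1.0, -0.0, 0.0]]
wrist_force: [-0.6, -0.1, -0.4]
width: 56.0
clock: 10.4
position: [532.1, 37.2, 147.5]
tcp_rot: [[0.002, 0.303, 0.953], [-0.0, 0.953, -0.303], [-1.0, 0.0, 0.001]]
wrist_force: [0.2, 0.3, -0.1]
width: 56.2
clock: 11.1
position: [525.3, 231.2, 146.8]
tcp_rot: [[0.001, 0.302, 0.953], [0.0, 0.953, -0.302], [-1.0, 0.0, 0.001]]
wrist_force: [0.5, -0.7, -1.1]
width: 55.8
t 11.1 pos [525.3 231.2 146.8] jaw -17.6 tilt [ 0.001  0.    -1.   ] F [ 0.5 -0.7 -1.1] w 55.8 q [ 0.35  0.23  1.38 -0.    1.52  0.66]
```

View pics/c4.png

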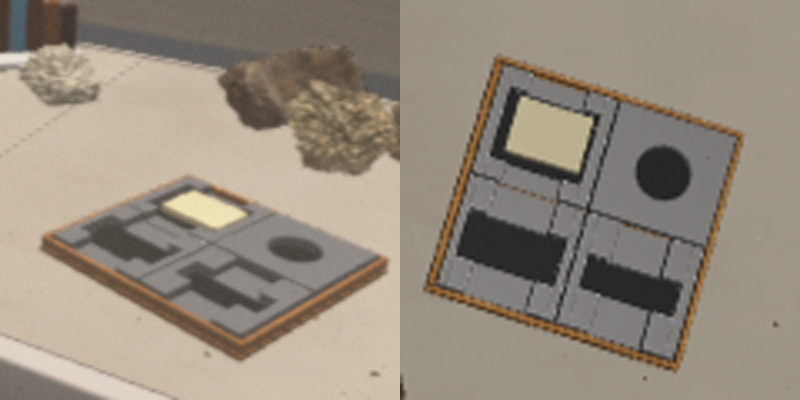

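```bash
python3 - <<'E'
from h import *
p=cv2.cvtColor(cv2.imread("pics/top4.png"),cv2.COLOR_BGR2RGB).astype(int)
m=(p[...,0]-p[...,2]>32)&(p[...,0]>165);k=np.zeros_like(m);k[150:190,395:435]=m[150:190,395:435]
vu=np.argwhere(k);w=ray("top",vu[:,::-1],17)[:,:2];e,V=np.linalg.eigh(np.cov(w.T));print(w.mean(0),len(w),np.sqrt(12*e),np.degrees(np.arctan2(V[1,1],V[0,1])))
# wood outline of tray
m=(p[...,0]-p[...,2]>35);k=np.zeros(m.shape,np.uint8);k[140:245,372:480]=m[140:245,372:480]
print(cv2.minAreaRect(ray("top",np.argwhere(k)[:,::-1],19)[:,:2].astype(np.float32)))
E
```

```text
[ 544.79911096 -232.5821474 ] 368 [47.43903117 62.23762164] 72.35957884197282
((479.44140625, -260.39556884765625), (217.70057678222656, 209.78091430664062), 72.1694107055664)
```

```bash
python3 -m handwheel '[[[0,0.0015,-0.03],[0,0,0]],[[0,0,-0.03],[0,0,0]],[[0,0,-0.03],[0,0,0]],[[0,0,-0.022],[0,0,0]],[[0,0,-0.01],[0,0,0]],[[0,0,0],[0,0,0]],[[0,0,0],[0,0,0]]]' 0.06
python3 -c "
from h import *;st()"
```

```text
clock: 11.9
position: [526.2, 231.7, 25.7]
tcp_rot: [[0.002, 0.304, 0.953], [0.001, 0.953, -0.304], [-1.0, 0.001, 0.002]]
wrist_force: [0.2, -0.3, 0.1]
width: 59.9
t 11.9 pos [526.2 231.7  25.7] jaw -17.7 tilt [ 0.002  0.001 -1.   ] F [ 0.2 -0.3  0.1] w 59.9 q [ 0.35  0.36  1.49 -0.    1.29  0.66]
```

```bash
python3 -m handwheel '[[[-0.001,0.001,-0.0035],[0,0,0]],[[0,0,0],[0,0,0]],[[0,0,0],[0,0,0]]]'
python3 -m handwheel '[[[0,0,0],[0,0,0]],[[0,0,0],[0,0,0]],[[0,0,0],[0,0,0]],[[0,0,0],[0,0,0]],[[0,0,0],[0,0,0]]]' 0.02 30
python3 -m handwheel '[[[0,0,0.005],[0,0,0]],[[0,0,0.015],[0,0,0]],[[0,0,0.03],[0,0,0]],[[0,0,0.03],[0,0,0]],[[0,0,0.03],[0,0,0]],[[0,0,0.01],[0,0,0]],[[0,0,0],[0,0,0]]]'
python3 -c "
from h import *;st()
for n in('top','scene'):
    p,d=vision.capture(n);cv2.imwrite(f'pics/{n}5.png',cv2.cvtColor(p,cv2.COLOR_RGB2BGR))
a=cv2.imread('pics/scene5.png')[80:240,200:360];b=cv2.imread('pics/top5.png')[130:250,200:320]
cv2.imwrite('pics/c5.png',np.hstack([cv2.resize(x,(400,400),interpolation=2) for x in(a,b)]))"
```

```text
clock: 12.2
position: [524.5, 233.1, 21.4]
tcp_rot: [[0.001, 0.303, 0.953], [0.0, 0.953, -0.303], [-1.0, 0.001, 0.001]]
wrist_force: [0.7, -0.3, 1.0]
width: 59.8
clock: 12.7
position: [524.5, 233.0, 21.2]
tcp_rot: [[0.001, 0.303, 0.953], [0.0, 0.953, -0.303], [-1.0, 0.0, 0.001]]
wrist_force: [-0.4, 0.5, 2.6]
width: 30.7
clock: 13.4
position: [525.1, 233.2, 142.9]
tcp_rot: [[0.004, 0.303, 0.953], [0.001, 0.953, -0.303], [-1.0, 0.002, 0.003]]
wrist_force: [0.6, 0.2, -1.4]
width: 31.1
t 13.4 pos [525.1 233.2 142.9] jaw -17.7 tilt [ 0.004  0.001 -1.   ] F [ 0.6  0.2 -1.4] w 31.1 q [ 0.35  0.24  1.39 -0.    1.51  0.66]
```

View pics/c5.png

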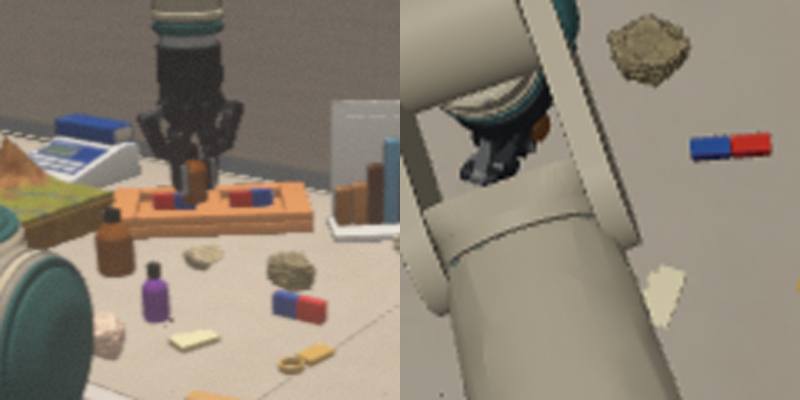

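```bash
python3 -m handwheel '[[[-0.001,-0.02,0],[0,0,0]],[[-0.001,-0.04,0],[0,0,0]],[[-0.001,-0.04,0],[0,0,0]],[[-0.001,-0.04,0],[0,0,0]],[[-0.001,-0.04,0],[0,0,0]],[[-0.001,-0.04,0],[0,0,0]],[[-0.001,-0.04,0],[0,0,0]],[[-0.001,-0.04,0],[0,0,0]],[[-0.001,-0.04,0],[0,0,0]],[[-0.001,-0.04,0],[0,0,0]]]'
python3 -m handwheel '[[[-0.001,-0.04,0],[0,0,0]],[[-0.001,-0.04,0],[0,0,0]],[[-0.001,-0.04,0],[0,0,0]],[[0,-0.03,0],[0,0,0]],[[0,-0.02,0],[0,0,0]],[[0,-0.01,0],[0,0,0]],[[0,0,0],[0,0,0]],[[0,0,0],[0,0,0]]]'
python3 -c "
from h import *;st()"
```

```text
clock: 14.5
position: [513.1, -148.4, 138.6]
tcp_rot: [[-0.003, 0.303, 0.953], [0.001, 0.953, -0.303], [-1.0, 0.0, -0.004]]
wrist_force: [0.5, 0.2, -1.0]
width: 31.0
clock: 15.3
position: [511.2, -326.1, 139.9]
tcp_rot: [[-0.001, 0.303, 0.953], [0.001, 0.953, -0.303], [-1.0, 0.001, -0.002]]
wrist_force: [-0.3, 0.7, -0.7]
width: 31.0
t 15.3 pos [ 511.2 -326.1  139.9] jaw -17.6 tilt [-0.001  0.001 -1.   ] F [-0.3  0.7 -0.7] w 31.0 q [-0.63  0.33  1.28  0.    1.53 -0.32]
```

```bash
python3 -m handwheel '[[[0.0005,-0.0007,-0.025],[0,0,0]],[[0,0,-0.03],[0,0,0]],[[0,0,-0.025],[0,0,0]],[[0,0,-0.015],[0,0,0]],[[0,0,-0.005],[0,0,0]],[[0,0,0],[0,0,0]],[[0,0,0],[0,0,0]]]'
python3 -c "
from h import *;st()
for n in('top','scene'):
    p,d=vision.capture(n);cv2.imwrite(f'pics/{n}6.png',cv2.cvtColor(p,cv2.COLOR_RGB2BGR))
a=cv2.imread('pics/scene6.png')[140:300,360:520];b=cv2.imread('pics/top6.png')[130:250,370:490]
cv2.imwrite('pics/c6.png',np.hstack([cv2.resize(x,(400,400),interpolation=2) for x in(a,b)]))"
```

```text
clock: 16.0
position: [512.6, -328.0, 42.4]
tcp_rot: [[0.002, 0.303, 0.953], [-0.001, 0.953, -0.303], [-1.0, -0.001, 0.002]]
wrist_force: [0.3, 0.6, -0.1]
width: 30.9
t 16.0 pos [ 512.6 -328.    42.4] jaw -17.6 tilt [ 0.002 -0.001 -1.   ] F [ 0.3  0.6 -0.1] w 30.9 q [-0.63  0.43  1.37  0.    1.35 -0.32]
```

View pics/c6.png

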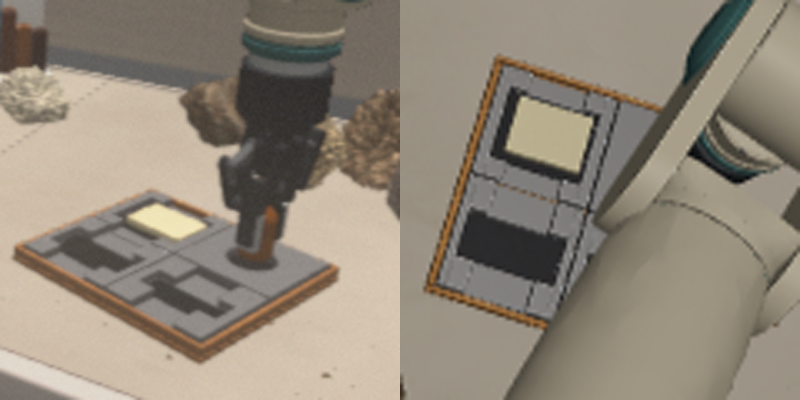

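```bash
python3 -m handwheel '[[[-0.0005,0.001,-0.004],[0,0,0]],[[0,0,-0.003],[0,0,0]],[[0,0,-0.002],[0,0,0]],[[0,0,0],[0,0,0]],[[0,0,0],[0,0,0]]]'
python3 -m handwheel '[[[0,0,-0.001],[0,0,0]],[[0,0,0],[0,0,0]],[[0,0,0],[0,0,0]]]'
```

```text
clock: 16.6
position: [511.3, -326.8, 31.7]
tcp_rot: [[-0.0, 0.303, 0.953], [0.0, 0.953, -0.303], [-1.0, 0.0, -0.0]]
wrist_force: [0.4, -0.1, 0.1]
width: 31.5
clock: 16.9
position: [511.3, -326.8, 30.8]
tcp_rot: [[0.0, 0.303, 0.953], [-0.0, 0.953, -0.303], [-1.0, -0.0, 0.0]]
wrist_force: [-0.4, 1.3, -0.1]
width: 30.9
```

```bash
python3 -m handwheel '[[[0,0,-0.001],[0,0,0]],[[0,0,0],[0,0,0]],[[0,0,0],[0,0,0]]]'
python3 -m handwheel '[[[0,0,0],[0,0,0]],[[0,0,0],[0,0,0]],[[0,0,0],[0,0,0]]]' 0.055
python3 -m handwheel '[[[0,0,0.01],[0,0,0]],[[0,0,0.03],[0,0,0]],[[0,0,0.045],[0,0,0]],[[0,0,0.035],[0,0,0]],[[0.001,0.04,0],[0,0,3]],[[0.001,0.04,0],[0,0,3]],[[0.001,0.04,0],[0,0,3]],[[0.002,0.04,0],[0,0,3]],[[0.002,0.04,0],[0,0,3]],[[0.002,0.04,0],[0,0,3]]]'
python3 -m handwheel '[[[0.002,0.04,0],[0,0,3]],[[0.002,0.04,0],[0,0,0]],[[0.002,0.04,0],[0,0,0]],[[0.002,0.03,0],[0,0,0]],[[0.002,0.015,0],[0,0,0]],[[0.001,0.01,0],[0,0,0]],[[0,0,0],[0,0,0]]]' 0.04
python3 -c "
from h import *;st()
for n in('top','scene'):
    p,d=vision.capture(n);cv2.imwrite(f'pics/{n}7.png',cv2.cvtColor(p,cv2.COLOR_RGB2BGR))
a=cv2.imread('pics/scene7.png')[140:300,360:520];b=cv2.imread('pics/top7.png')[130:250,370:490]
cv2.imwrite('pics/c7.png',np.hstack([cv2.resize(x,(400,400),interpolation=2) for x in(a,b)]))"
```

```text
clock: 17.2
position: [511.5, -326.9, 30.2]
tcp_rot: [[0.001, 0.303, 0.953], [-0.0, 0.953, -0.303], [-1.0, -0.0, 0.001]]
wrist_force: [-0.6, -0.1, 2.5]
width: 31.1
clock: 17.5
position: [511.2, -326.7, 29.6]
tcp_rot: [[-0.0, 0.303, 0.953], [0.0, 0.953, -0.303], [-1.0, 0.0, -0.0]]
wrist_force: [0.1, 0.7, 0.3]
width: 55.0
clock: 18.5
position: [520.2, -85.2, 150.8]
tcp_rot: [[0.001, -0.008, 1.0], [-0.0, 1.0, 0.008], [-1.0, -0.0, 0.001]]
wrist_force: [0.5, 0.6, -0.3]
width: 54.7
clock: 19.2
position: [531.5, 88.4, 150.0]
tcp_rot: [[0.0, -0.059, 0.998], [-0.0, 0.998, 0.059], [-1.0, -0.0, 0.0]]
wrist_force: [-0.1, -0.1, -0.5]
width: 40.1
t 19.2 pos [531.5  88.4 150. ] jaw 3.4 tilt [ 0. -0. -1.] F [-0.1 -0.1 -0.5] w 40.1 q [ 0.1   0.14  1.49 -0.    1.51  0.04]
```

View pics/c7.png

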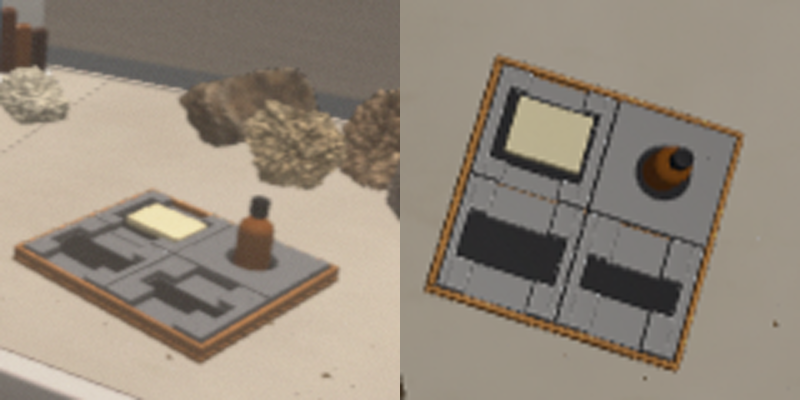

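```bash
python3 -m handwheel '[[[0.0005,-0.001,-0.03],[0,0,1]],[[0,0,-0.03],[0,0,0]],[[0,0,-0.03],[0,0,0]],[[0,0,-0.025],[0,0,0]],[[0,0,-0.01],[0,0,0]],[[0,0,-0.005],[0,0,0]],[[0,0,0],[0,0,0]],[[0,0,0],[0,0,0]]]' 0.035
python3 -c "
from h import *;st()
p,d=vision.capture('scene');cv2.imwrite('pics/c8.png',cv2.resize(cv2.cvtColor(p,cv2.COLOR_RGB2BGR)[110:260,230:430],(800,600),interpolation=2))"
```

```text
clock: 20.1
position: [532.7, 87.1, 21.3]
tcp_rot: [[0.002, -0.076, 0.997], [0.0, 0.997, 0.076], [-1.0, 0.0, 0.002]]
wrist_force: [0.3, -0.3, 0.5]
width: 35.1
t 20.1 pos [532.7  87.1  21.3] jaw 4.3 tilt [ 0.002  0.    -1.   ] F [ 0.3 -0.3  0.5] w 35.1 q [ 0.09  0.28  1.6  -0.    1.26  0.02]
```

View pics/c8.png

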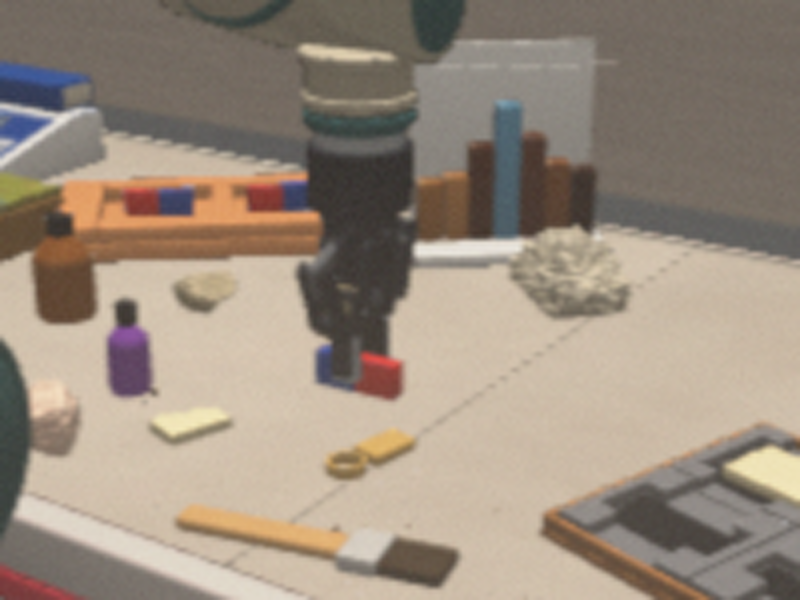

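```bash
python3 -m handwheel '[[[0,0,-0.006],[0,0,0]],[[0,0,-0.002],[0,0,0]],[[0,0,0],[0,0,0]],[[0,0,0],[0,0,0]]]'
python3 -m handwheel '[[[0,0,0],[0,0,0]],[[0,0,0],[0,0,0]],[[0,0,0],[0,0,0]],[[0,0,0],[0,0,0]]]' 0.005 40
python3 -m handwheel '[[[0,0,0.005],[0,0,0]],[[0,0,0.03],[0,0,0]],[[0,0,0.04],[0,0,0]],[[0,0,0.03],[0,0,0]],[[-0.003,-0.01,0],[0,0,0]],[[-0.009,-0.03,0],[0,0,-2]],[[-0.009,-0.03,0],[0,0,-2]],[[-0.009,-0.03,0],[0,0,-2]],[[-0.009,-0.03,0],[0,0,-2]],[[-0.009,-0.03,0],[0,0,-2]]]'
python3 -m handwheel '[[[-0.009,-0.03,0],[0,0,-2]],[[-0.009,-0.03,0],[0,0,-2]],[[-0.009,-0.03,0],[0,0,-2]],[[-0.009,-0.03,0],[0,0,-2]],[[-0.009,-0.03,0],[0,0,-2]],[[-0.009,-0.03,0],[0,0,-2]],[[-0.007,-0.03,0],[0,0,0]],[[-0.005,-0.02,0],[0,0,0]],[[0,0,0],[0,0,0]],[[0,0,0],[0,0,0]]]'
python3 -c "
from h import *;st()
p,d=vision.capture('scene');cv2.imwrite('pics/c9.png',cv2.resize(cv2.cvtColor(p,cv2.COLOR_RGB2BGR)[110:260,330:530],(800,600),interpolation=2))"
```

```text
clock: 20.55
position: [531.8, 87.2, 11.8]
tcp_rot: [[-0.0, -0.076, 0.997], [-0.0, 0.997, 0.076], [-1.0, -0.0, -0.0]]
wrist_force: [-0.5, -0.0, 0.2]
width: 35.2
clock: 20.95
position: [532.0, 87.3, 12.1]
tcp_rot: [[0.001, -0.076, 0.997], [0.0, 0.997, 0.076], [-1.0, 0.0, 0.001]]
wrist_force: [0.1, 0.0, 1.8]
width: 14.6
clock: 21.95
position: [482.6, -74.0, 115.8]
tcp_rot: [[-0.002, 0.1, 0.995], [0.0, 0.995, -0.1], [-1.0, 0.0, -0.002]]
wrist_force: [0.3, -0.3, -1.4]
width: 14.4
clock: 22.95
position: [417.2, -302.5, 115.9]
tcp_rot: [[-0.001, 0.304, 0.953], [0.001, 0.953, -0.304], [-1.0, 0.001, -0.001]]
wrist_force: [-0.3, -0.1, -1.0]
width: 14.1
t 22.95 pos [ 417.2 -302.5  115.9] jaw -17.7 tilt [-0.001  0.001 -1.   ] F [-0.3 -0.1 -1. ] w 14.1 q [-0.7   0.1   1.6   0.    1.44 -0.39]
```

View pics/c9.png

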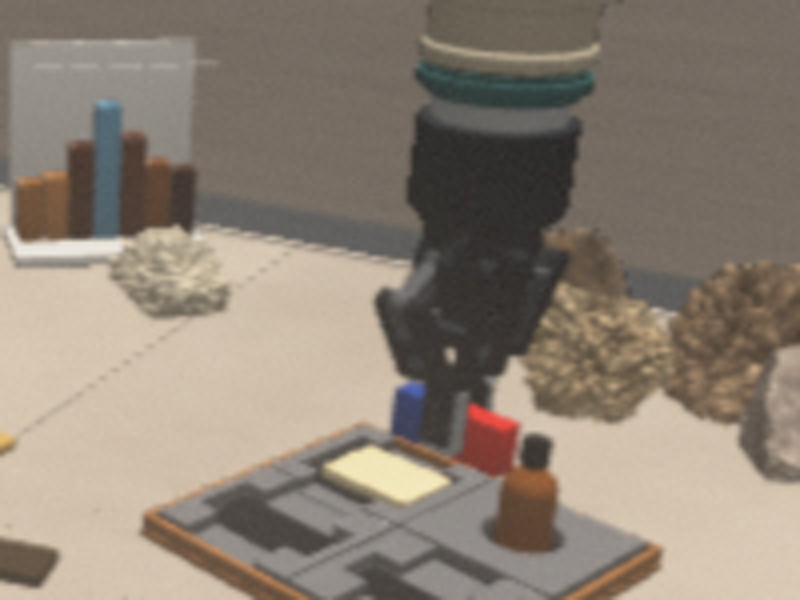

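```bash
python3 -m handwheel '[[[0.0008,0.0055,-0.02],[0,0,0]],[[0,0,-0.03],[0,0,0]],[[0,0,-0.022],[0,0,0]],[[0,0,-0.005],[0,0,0]],[[0,0,0],[0,0,0]],[[0,0,0],[0,0,0]]]'
python3 -c "
from h import *;st()
for n in('top','scene'):
    p,d=vision.capture(n);cv2.imwrite(f'pics/{n}10.png',cv2.cvtColor(p,cv2.COLOR_RGB2BGR))
a=cv2.imread('pics/scene10.png')[170:300,360:490];b=cv2.imread('pics/top10.png')[130:250,370:490]
cv2.imwrite('pics/c10.png',np.hstack([cv2.resize(x,(400,400),interpolation=2) for x in(a,b)]))"
```

```text
clock: 23.6
position: [419.4, -297.4, 41.2]
tcp_rot: [[0.002, 0.303, 0.953], [-0.001, 0.953, -0.303], [-1.0, -0.001, 0.002]]
wrist_force: [0.7, 0.4, -0.5]
width: 13.9
t 23.6 pos [ 419.4 -297.4   41.2] jaw -17.6 tilt [ 0.002 -0.001 -1.   ] F [ 0.7  0.4 -0.5] w 13.9 q [-0.69  0.19  1.67  0.    1.29 -0.38]
```

View pics/c10.png

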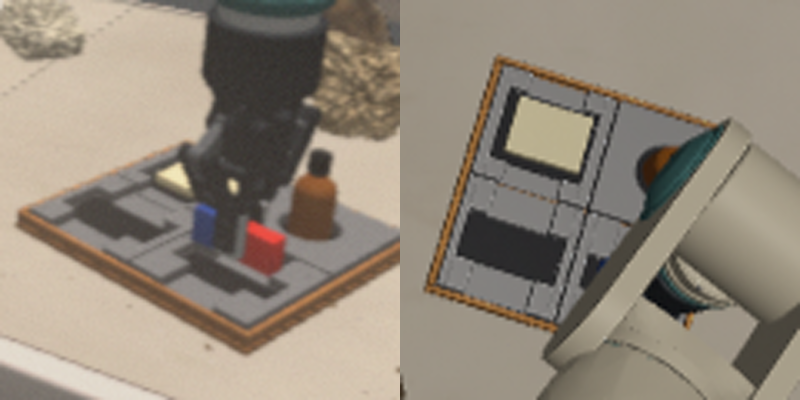

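```bash
python3 -m handwheel '[[[-0.0005,0.0005,-0.008],[0,0,0]],[[0,0,-0.006],[0,0,0]],[[0,0,-0.002],[0,0,0]],[[0,0,0],[0,0,0]],[[0,0,0],[0,0,0]]]'
python3 -m handwheel '[[[0,0,-0.001],[0,0,0]],[[0,0,0],[0,0,0]]]'
python3 -m handwheel '[[[0,0,-0.001],[0,0,0]],[[0,0,0],[0,0,0]]]'
python3 -c "
from h import *;st()
p,d=vision.capture('scene');cv2.imwrite('pics/c11.png',cv2.resize(cv2.cvtColor(p,cv2.COLOR_RGB2BGR)[170:300,350:520],(800,600),interpolation=2))"
```

```text
clock: 24.2
position: [418.1, -296.8, 23.8]
tcp_rot: [[0.0, 0.303, 0.953], [-0.0, 0.953, -0.303], [-1.0, -0.0, 0.0]]
wrist_force: [1.4, 0.0, -0.6]
width: 14.4
clock: 24.4
position: [418.2, -296.8, 22.9]
tcp_rot: [[0.0, 0.303, 0.953], [-0.0, 0.953, -0.303], [-1.0, -0.0, 0.0]]
wrist_force: [-0.1, 0.5, -1.2]
width: 14.0
clock: 24.6
position: [418.1, -296.7, 21.8]
tcp_rot: [[0.0, 0.303, 0.953], [0.0, 0.953, -0.303], [-1.0, 0.0, 0.0]]
wrist_force: [0.1, 0.1, -0.7]
width: 14.4
t 24.6 pos [ 418.1 -296.7   21.8] jaw -17.6 tilt [ 0.  0. -1.] F [ 0.1  0.1 -0.7] w 14.4 q [-0.69  0.21  1.68  0.    1.25 -0.38]
```

View pics/c11.png

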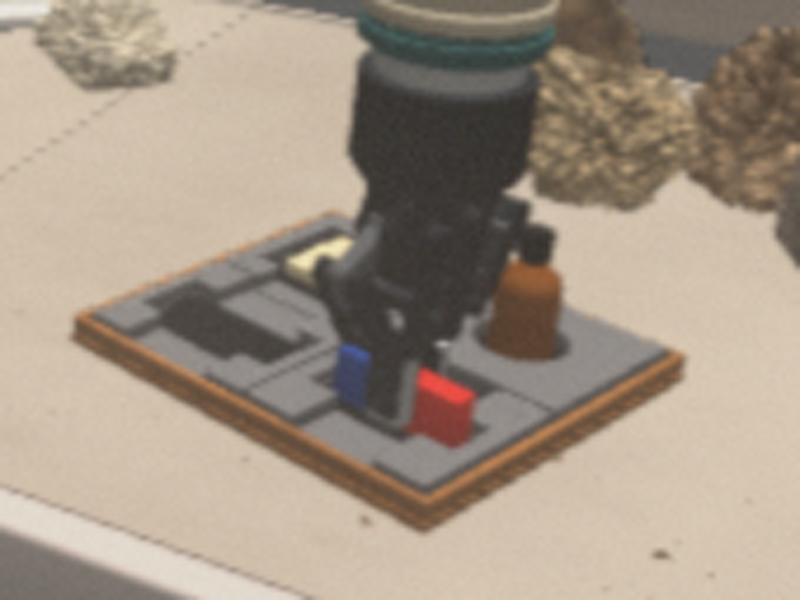

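```bash
python3 -m handwheel '[[[0,0,-0.001],[0,0,0]],[[0,0,0],[0,0,0]]]'
python3 -m handwheel '[[[0,0,0],[0,0,0]],[[0,0,0],[0,0,0]],[[0,0,0],[0,0,0]]]' 0.028
python3 -m handwheel '[[[0,0,0.01],[0,0,0]],[[0,0,0.03],[0,0,0]],[[0,0,0.04],[0,0,0]],[[0,0,0.04],[0,0,0]],[[0,0,0],[0,0,0]]]'
python3 -m handwheel '[[[0.0027,0.031,0],[0,0,-8.4]],[[0.0027,0.031,0],[0,0,-8.4]],[[0.0027,0.031,0],[0,0,-8.4]],[[0.0027,0.031,0],[0,0,-8.4]],[[0.0027,0.031,0],[0,0,-8.4]],[[0.0027,0.031,0],[0,0,-8.4]],[[0.0027,0.031,0],[0,0,-8.4]],[[0.0027,0.031,0],[0,0,-8.4]],[[0.0027,0.031,0],[0,0,-8.4]],[[0.0027,0.031,0],[0,0,-8.4]]]' 0.04
python3 -m handwheel '[[[0,0,0],[0,0,0]],[[0,0,0],[0,0,0]]]'
python3 -c "
from h import *;st()
for n in('top','scene'):
    p,d=vision.capture(n);cv2.imwrite(f'pics/{n}12.png',cv2.cvtColor(p,cv2.COLOR_RGB2BGR))
a=cv2.imread('pics/scene12.png')[170:300,360:490];b=cv2.imread('pics/top12.png')[130:250,370:490]
cv2.imwrite('pics/c12.png',np.hstack([cv2.resize(x,(400,400),interpolation=2) for x in(a,b)]))"
```

```text
clock: 24.85
position: [418.2, -296.9, 21.1]
tcp_rot: [[0.0, 0.303, 0.953], [-0.0, 0.953, -0.303], [-1.0, -0.0, 0.0]]
wrist_force: [-0.6, 0.3, 1.1]
width: 14.4
clock: 25.15
position: [418.1, -296.8, 20.8]
tcp_rot: [[0.0, 0.303, 0.953], [-0.0, 0.953, -0.303], [-1.0, -0.0, 0.0]]
wrist_force: [-0.3, -0.1, 0.4]
width: 28.4
clock: 25.65
position: [420.5, -298.7, 148.3]
tcp_rot: [[0.009, 0.303, 0.953], [-0.008, 0.953, -0.303], [-1.0, -0.005, 0.011]]
wrist_force: [0.1, -0.3, 1.3]
width: 27.9
clock: 26.65
position: [445.0, 14.5, 141.0]
tcp_rot: [[0.0, 0.978, -0.208], [-0.0, -0.208, -0.978], [-1.0, 0.0, 0.0]]
wrist_force: [-0.5, -0.3, -0.2]
width: 40.2
clock: 26.85
position: [445.0, 13.5, 140.9]
tcp_rot: [[0.0, 0.98, -0.199], [-0.0, -0.199, -0.98], [-1.0, 0.0, 0.0]]
wrist_force: [-0.0, -0.4, 0.0]
width: 39.8
t 26.85 pos [445.   13.5 140.9] jaw -101.5 tilt [ 0. -0. -1.] F [-0.  -0.4  0. ] w 39.8 q [-0.05 -0.12  1.77 -0.    1.5   1.72]
```

View pics/c12.png

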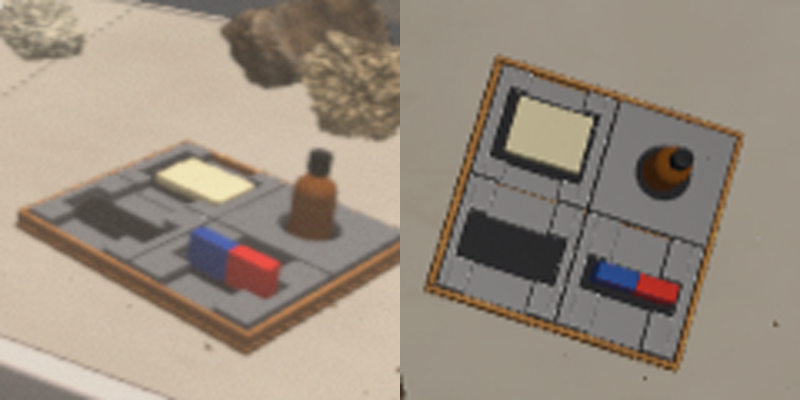

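```bash
python3 -m handwheel '[[[0,0,-0.03],[0,0,0]],[[0,0,-0.04],[0,0,0]],[[0,0,-0.035],[0,0,0]],[[0,0,-0.015],[0,0,0]],[[0,0,-0.004],[0,0,0]],[[0,0,0],[0,0,0]],[[0,0,0],[0,0,0]]]'
python3 -c "
from h import *;st()
for n in('top','scene'):
    p,d=vision.capture(n);cv2.imwrite(f'pics/{n}13.png',cv2.cvtColor(p,cv2.COLOR_RGB2BGR))
a=cv2.imread('pics/scene13.png')[150:250,260:360]
cv2.imwrite('pics/c13.png',cv2.resize(a,(600,600),interpolation=2))
p=cv2.cvtColor(cv2.imread('pics/top13.png'),cv2.COLOR_BGR2RGB).astype(int)
for nm,m,z in(('B',p[...,2]-p[...,0]>50,36),('R',p[...,0]-p[...,2]>80,36)):
    k=np.zeros_like(m);k[195:235,422:480]=m[195:235,422:480]
    print(nm,k.sum(),ray('top',np.argwhere(k)[:,::-1],z).mean(0))"
```

```text
clock: 27.65
position: [446.0, 12.8, 18.1]
tcp_rot: [[0.002, 0.979, -0.202], [-0.0, -0.202, -0.979], [-1.0, 0.002, -0.0]]
wrist_force: [0.0, 1.4, 0.9]
width: 40.0
t 27.65 pos [446.   12.8  18.1] jaw -101.7 tilt [ 0.002 -0.    -1.   ] F [0.  1.4 0.9] w 40.0 q [-0.05  0.04  1.88 -0.    1.22  1.72]
B 64 [ 424.9251725  -280.95080313   36.        ]
R 123 [ 411.19085208 -319.81804529   36.        ]
```

View pics/c13.png

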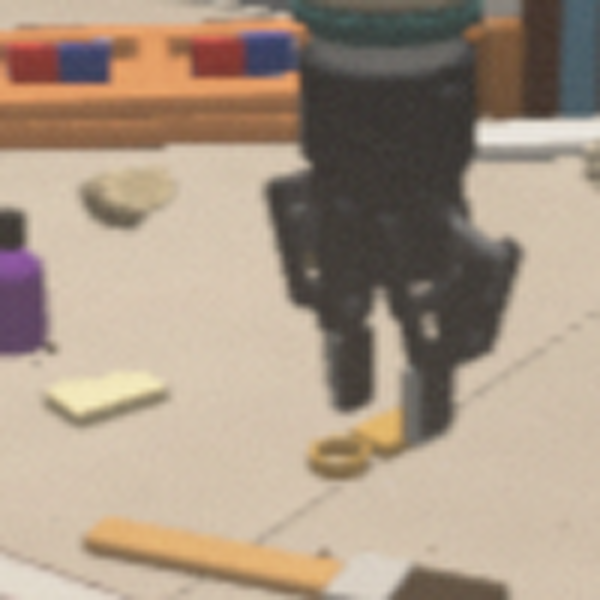

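```bash
python3 -m handwheel '[[[0,0,-0.003],[0,0,0]],[[0,0,-0.003],[0,0,0]],[[0,0,0],[0,0,0]],[[0,0,0],[0,0,0]]]' 0.032
python3 -m handwheel '[[[0,0,-0.001],[0,0,0]],[[0,0,0],[0,0,0]]]'
python3 -m handwheel '[[[0,0,-0.001],[0,0,0]],[[0,0,0],[0,0,0]]]'
```

```text
clock: 28.15
position: [445.0, 13.3, 10.7]
tcp_rot: [[-0.0, 0.979, -0.202], [-0.0, -0.202, -0.979], [-1.0, -0.0, 0.0]]
wrist_force: [0.5, -0.4, -0.4]
width: 32.0
clock: 28.35
position: [445.1, 13.2, 9.7]
tcp_rot: [[-0.0, 0.979, -0.202], [-0.0, -0.202, -0.979], [-1.0, -0.0, 0.0]]
wrist_force: [0.7, 0.3, -0.0]
width: 31.9
clock: 28.55
position: [445.0, 13.2, 8.7]
tcp_rot: [[-0.0, 0.979, -0.202], [-0.0, -0.202, -0.979], [-1.0, -0.0, 0.0]]
wrist_force: [1.3, -0.4, 0.2]
width: 32.0
```

```bash
python3 -m handwheel '[[[0,0,0],[0,0,0]],[[0,0,0],[0,0,0]],[[0,0,0],[0,0,0]],[[0,0,0],[0,0,0]]]' 0.012 40
python3 -m handwheel '[[[0,0,0.005],[0,0,0]],[[0,0,0.02],[0,0,0]],[[0,0,0.03],[0,0,0]],[[0,0,0.03],[0,0,0]],[[0,0,0],[0,0,0]]]'
python3 -m handwheel '[[[0.0005,-0.0206,0],[0,0,8.4]],[[0.0005,-0.0206,0],[0,0,8.4]],[[0.0005,-0.0206,0],[0,0,8.4]],[[0.0005,-0.0206,0],[0,0,8.4]],[[0.0005,-0.0206,0],[0,0,8.4]],[[0.0005,-0.0206,0],[0,0,8.4]],[[0.0005,-0.0206,0],[0,0,8.4]],[[0.0005,-0.0206,0],[0,0,8.4]],[[0.0005,-0.0206,0],[0,0,8.4]],[[0.0005,-0.0206,0],[0,0,8.4]]]'
python3 -m handwheel '[[[0,0,0],[0,0,0]],[[0,0,0],[0,0,0]]]'
python3 -c "
from h import *;st()
for n in('top','scene'):
    p,d=vision.capture(n);cv2.imwrite(f'pics/{n}14.png',cv2.cvtColor(p,cv2.COLOR_RGB2BGR))
a=cv2.imread('pics/scene14.png')[140:290,340:490];b=cv2.imread('pics/top14.png')[130:250,370:490]
cv2.imwrite('pics/c14.png',np.hstack([cv2.resize(x,(400,400),interpolation=2) for x in(a,b)]))"
```

```text
clock: 28.95
position: [445.3, 13.2, 9.0]
tcp_rot: [[0.0, 0.979, -0.202], [-0.0, -0.202, -0.979], [-1.0, 0.0, 0.0]]
wrist_force: [0.0, -0.4, 1.2]
width: 23.8
clock: 29.45
position: [447.4, 13.1, 98.3]
tcp_rot: [[0.008, 0.979, -0.202], [-0.001, -0.202, -0.979], [-1.0, 0.008, -0.001]]
wrist_force: [1.2, 0.3, -0.1]
width: 23.8
clock: 30.45
position: [449.6, -193.4, 93.0]
tcp_rot: [[-0.001, 0.298, 0.955], [0.001, 0.955, -0.298], [-1.0, 0.0, -0.001]]
wrist_force: [0.0, 0.1, 0.1]
width: 23.7
clock: 30.65
position: [449.7, -192.5, 93.1]
tcp_rot: [[-0.001, 0.307, 0.952], [0.001, 0.952, -0.307], [-1.0, 0.001, -0.001]]
wrist_force: [-1.0, 0.1, -0.2]
width: 23.9
t 30.65 pos [ 449.7 -192.5   93.1] jaw -17.9 tilt [-0.001  0.001 -1.   ] F [-1.   0.1 -0.2] w 23.9 q [-0.48  0.05  1.7   0.    1.39 -0.17]
```

View pics/c14.png

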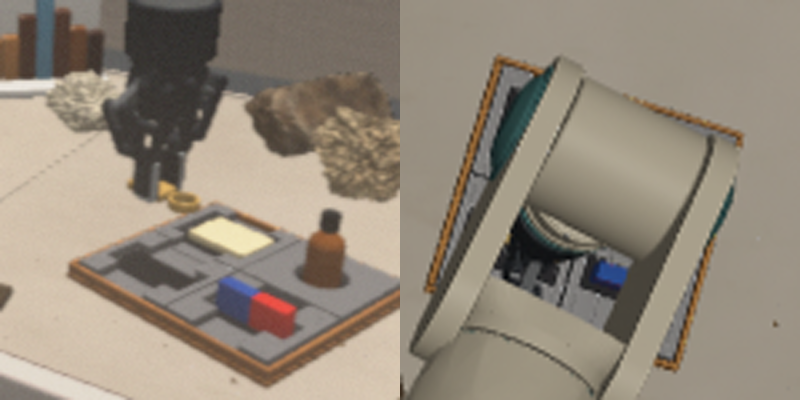

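```bash
python3 -m handwheel '[[[0.0005,0,-0.025],[0,0,0]],[[0,0,-0.025],[0,0,0]],[[0,0,-0.015],[0,0,0]],[[0,0,-0.005],[0,0,0]],[[0,0,0],[0,0,0]],[[0,0,0],[0,0,0]]]'
python3 -m handwheel '[[[0,0,-0.001],[0,0,0]],[[0,0,-0.001],[0,0,0]],[[0,0,0],[0,0,0]]]'
python3 -c "
from h import *;st()
p,d=vision.capture('scene');cv2.imwrite('pics/c15.png',cv2.resize(cv2.cvtColor(p,cv2.COLOR_RGB2BGR)[170:290,350:510],(800,600),interpolation=2))"
```

```text
clock: 31.35
position: [451.2, -192.7, 24.8]
tcp_rot: [[0.001, 0.303, 0.953], [-0.001, 0.953, -0.303], [-1.0, -0.0, 0.002]]
wrist_force: [0.4, 0.8, -0.5]
width: 23.6
clock: 31.65
position: [450.7, -192.9, 22.1]
tcp_rot: [[0.001, 0.303, 0.953], [-0.0, 0.953, -0.303], [-1.0, -0.0, 0.001]]
wrist_force: [0.7, 0.4, -1.9]
width: 24.0
t 31.65 pos [ 450.7 -192.9   22.1] jaw -17.7 tilt [ 0.001 -0.    -1.   ] F [ 0.7  0.4 -1.9] w 24.0 q [-0.48  0.15  1.75  0.    1.24 -0.17]
```

View pics/c15.png

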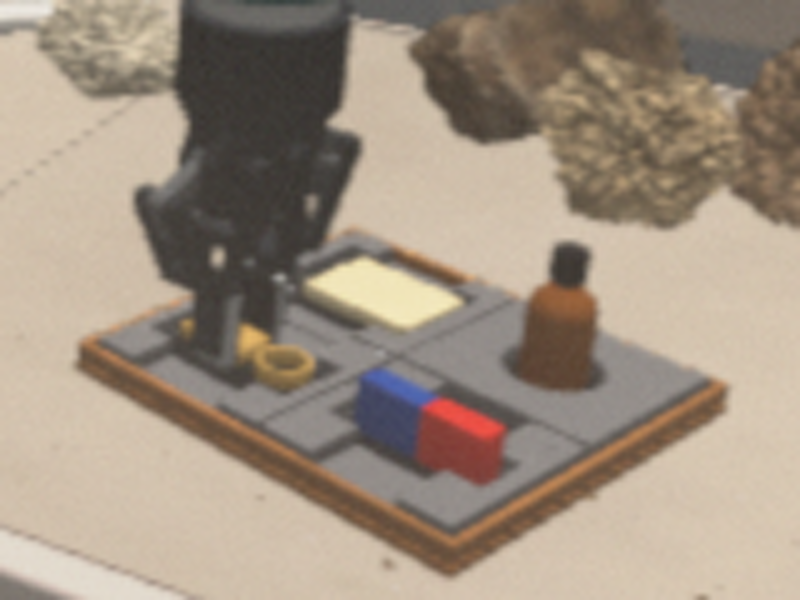

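```bash
python3 -m handwheel '[[[0,0,-0.001],[0,0,0]],[[0,0,-0.001],[0,0,0]],[[0,0,0],[0,0,0]],[[0,0,0],[0,0,0]]]'
python3 -m handwheel '[[[0,0,-0.001],[0,0,0]],[[0,0,0],[0,0,0]]]'
python3 -m handwheel '[[[0,0,-0.001],[0,0,0]],[[0,0,0],[0,0,0]]]'
```

```text
clock: 32.1
position: [450.6, -192.8, 19.8]
tcp_rot: [[-0.0, 0.303, 0.953], [0.0, 0.953, -0.303], [-1.0, -0.0, -0.0]]
wrist_force: [0.4, 0.2, 0.1]
width: 23.8
clock: 32.3
position: [450.5, -192.8, 18.7]
tcp_rot: [[-0.0, 0.303, 0.953], [0.0, 0.953, -0.303], [-1.0, 0.0, -0.0]]
wrist_force: [-0.3, 0.8, -0.3]
width: 23.7
clock: 32.5
position: [450.7, -192.8, 18.0]
tcp_rot: [[0.0, 0.303, 0.953], [-0.0, 0.953, -0.303], [-1.0, -0.0, 0.0]]
wrist_force: [-0.8, 0.1, 1.1]
width: 23.8
```

Contact. Release, retreat clear and inspect.

```bash
python3 -m handwheel '[[[0,0,0],[0,0,0]],[[0,0,0],[0,0,0]],[[0,0,0],[0,0,0]]]' 0.036
python3 -m handwheel '[[[0,0,0.01],[0,0,0]],[[0,0,0.03],[0,0,0]],[[0,0,0.04],[0,0,0]],[[0,0,0.04],[0,0,0]],[[0,0.04,0.02],[0,0,0]],[[0,0.04,0.02],[0,0,0]],[[0,0.04,0],[0,0,0]],[[0,0.04,0],[0,0,0]],[[0,0.04,0],[0,0,0]],[[0,0.04,0],[0,0,0]]]'
python3 -m handwheel '[[[0,0.04,0],[0,0,0]],[[0,0.02,0],[0,0,0]],[[0,0,0],[0,0,0]],[[0,0,0],[0,0,0]],[[0,0,0],[0,0,0]]]'
python3 - <<'E'
from h import *
st()
I={}
for n in('top','scene'):
    p,d=vision.capture(n);cv2.imwrite(f'pics/{n}16.png',cv2.cvtColor(p,cv2.COLOR_RGB2BGR));I[n]=(p.astype(int),d)
a=cv2.imread('pics/scene16.png')[160:290,360:490];b=cv2.imread('pics/top16.png')[130:250,370:490]
cv2.imwrite('pics/c16.png',np.hstack([cv2.resize(x,(400,400),interpolation=2) for x in(a,b)]))
p,d=I['top'];Z=pts('top',d)[...,2]
C={'plate':(542.5,-229.8),'mag':(418.5,-297.5),'lens':(449,-199.8),'bottle':(512.5,-328)}
def m(nm,mask,box,z):
    x0,y0,x1,y1=box;k=np.zeros(mask.shape,bool);k[y0:y1,x0:x1]=mask[y0:y1,x0:x1]
    w=ray('top',np.argwhere(k)[:,::-1],z)[:,:2];e,V=np.linalg.eigh(np.cov(w.T));r_=cv2.minAreaRect(w.astype(np.float32))
    print(nm,k.sum(),w.mean(0).round(1),np.round(r_[0],1),np.round(r_[1],1),'len',np.sqrt(12*e).round(1),'ang',np.degrees(np.arctan(V[1,1]/V[0,1])).round(1),'Z',np.median(Z[k]).round(1))
R,G,B=p[...,0],p[...,1],p[...,2]
m('plate',(R-B>32)&(R>165),(395,150,435,190),17)
m('blue',B-R>50,(422,195,470,230),36)
m('red',(R-B>80)&(G<80),(430,205,458,225),36)
m('lens',(R-B>35),(385,190,422,216),19)
m('cap',(p.max(-1)<60),(450,170,462,182),79)
m('body',(R-B>30),(438,170,460,190),44)
m('broken',(R-B>30)&(R>175),(264,205,292,232),8)
m('lcap',(p.max(-1)<60),(178,160,208,190),88)
E
```

```text
clock: 32.8
position: [450.6, -192.8, 17.8]
tcp_rot: [[0.0, 0.303, 0.953], [-0.0, 0.953, -0.303], [-1.0, 0.0, 0.0]]
wrist_force: [0.0, 0.1, 0.1]
width: 35.9
clock: 33.8
position: [450.4, 48.8, 178.8]
tcp_rot: [[0.001, 0.303, 0.953], [0.0, 0.953, -0.303], [-1.0, 0.0, 0.001]]
wrist_force: [0.9, 0.4, 0.2]
width: 35.8
clock: 34.3
position: [450.7, 106.3, 178.1]
tcp_rot: [[0.0, 0.304, 0.953], [-0.0, 0.953, -0.304], [-1.0, -0.0, 0.0]]
wrist_force: [-0.1, 0.1, -0.5]
width: 36.3
t 34.3 pos [450.7 106.3 178.1] jaw -17.7 tilt [ 0. -0. -1.] F [-0.1  0.1 -0.5] w 36.3 q [ 0.15 -0.1   1.67 -0.    1.57  0.46]
plate 368 [ 544.8 -232.6] [ 557.9 -236.6] [61.7 73.7] len [47.4 62.2] ang 72.4 Z 18.8
blue 64 [ 424.9 -281. ] [ 425.1 -281. ] [33.1 13.9] len [14.3 33.1] ang 72.5 Z 36.3
red 66 [ 414.3 -313.3] [ 414.3 -313.4] [32.  13.9] len [15.  33.1] ang 70.2 Z 37.4
lens 194 [ 453.1 -192.3] [ 458.4 -192.5] [58.1 85.9] len [32.8 79.7] ang 67.9 Z 19.5
cap 36 [ 511.5 -323.1] [ 511.6 -323.5] [13.4 16.3] len [13.6 18.3] ang -61.3 Z 78.6
body 113 [ 509.5 -319.5] [ 510.3 -321. ] [30. 37.] len [30.5 32.1] ang -56.6 Z 53.4
broken 116 [400.7 148.8] [401.9 149.8] [33.6 28.5] len [26.7 32.6] ang 89.4 Z 9.1
lcap 77 [517.5 369.8] [507.2 363.5] [52.3 28.7] len [21.4 35.5] ang 44.9 Z 88.6
```

View pics/c16.png

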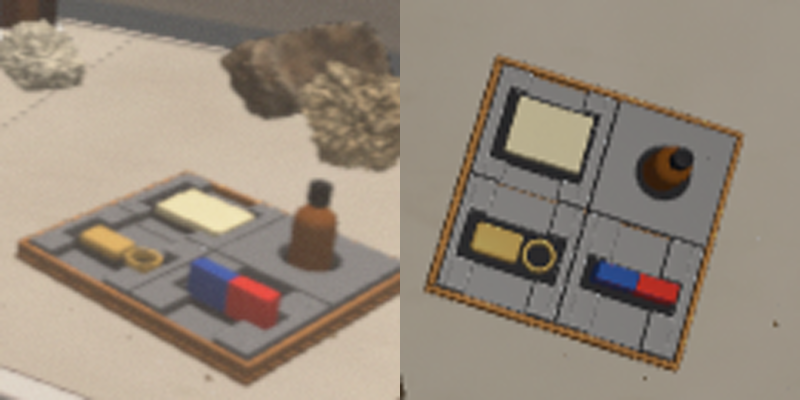

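```bash
python3 -m handwheel '[[[0,-0.03,0],[0,0,0]],[[0,-0.03,0],[0,0,0]],[[0,-0.03,0],[0,0,0]],[[0,-0.02,0],[0,0,0]],[[0,0,0],[0,0,0]],[[0,0,0],[0,0,0]]]'
python3 - <<'E'
from h import *
p,d=vision.capture('top');cv2.imwrite('pics/top17.png',cv2.cvtColor(p,cv2.COLOR_RGB2BGR));p=p.astype(int)
k=((p[...,0]-p[...,2]>35)).astype(np.uint8)
n,l,s,c=cv2.connectedComponentsWithStats(k,connectivity=4)
for i in range(1,n):
    if 80<s[i,4]<400 and (150<c[i,1]<235):
        w=ray('top',np.argwhere(l==i)[:,::-1],19 if c[i,0]>380 else 8)[:,:2].astype(np.float32);print(s[i],w.mean(0).round(1),[np.round(q,1) for q in cv2.minAreaRect(w)])
k=((p[...,0]-p[...,2]>30)&(p[...,0]>175));b=np.argwhere(k[205:232,264:292])[:,::-1]+[264,205];print('broken',len(b),ray('top',b,8).mean(0).round(1))
b=np.argwhere((p.max(-1)<60)[160:185,178:200])[:,::-1]+[178,160];print('lcap',len(b),ray('top',b,88).mean(0).round(1))
E
```

```text
clock: 35.0
position: [450.5, -3.2, 177.9]
tcp_rot: [[0.0, 0.305, 0.952], [0.0, 0.952, -0.305], [-1.0, 0.0, 0.0]]
wrist_force: [0.2, 0.5, -0.1]
width: 36.3
[402 159  26  22 372] [ 544.3 -232.2] [array([ 544.2, -232.2]), array([63., 46.]), np.float64(72.8)]
[182 166  23  21 276] [522.5 376.7] [array([525.4, 379.4]), array([63.9, 49.9]), np.float64(59.4)]
[443 174  15  13 108] [ 514.1 -326.8] [array([ 514.6, -328.4]), array([29.6, 36.1]), np.float64(36.6)]
[391 197  16  12 133] [ 453.4 -186.6] [array([ 453.6, -186.5]), array([39.7, 24.6]), np.float64(71.6)]
[270 210  16  18 173] [408.4 144.6] [array([410.4, 146.5]), array([32.8, 46.7]), np.float64(71.7)]
[440 212  14   9  89] [ 414.8 -317.3] [array([ 414.4, -317.7]), array([34.6, 19.3]), np.float64(71.6)]
[  0 213  16  35 186] [371.6 873.2] [array([377.3, 870.4]), array([92.1, 39.7]), np.float64(5.7)]
[557 222  16  22 145] [ 371.9 -635. ] [array([ 370.1, -628.6]), array([46.5, 44.3]), np.float64(46.4)]
broken 184 [408.8 145.2   8. ]
lcap 73 [518.8 371.   88. ]
```

View pics/top17.png

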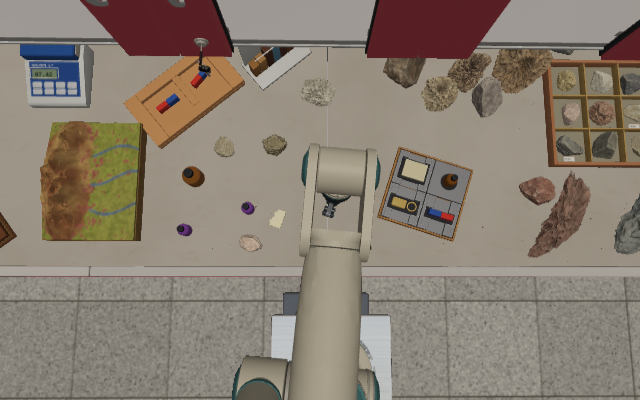

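```bash
python3 -c "from plant import r;print(r.close_job())"
```

```text
the job is handed in; nothing more can be done
None
```

I packed the streak plate, bar magnet, hand lens and small bottle into their own inserts and handed the job in at about 35 s of the 104 s. The tool reports no verdict, so this rests on my last camera measurements.

| Item | Distance from recess centre (limit 12 mm) | Height or angle check |
|---|---|---|
| Streak plate | about 3 mm | aligned to the recess within 1° |
| Bar magnet | about 1 mm | top at z ≈ 36–37 mm (36 mm when seated), aligned within about 2.5° |
| Hand lens | about 1 mm | top at z ≈ 19.5 mm (19 mm when seated), aligned within about 1° |
| Small bottle | 2 to 5 mm | looks upright in the well, cap top at z ≈ 79 mm (79 mm when seated) |

- **Left alone:** the broken plate and the large bottle measure within 1 mm of where they started.
- **At hand-in:** the gripper was clear of everything, holding still at z ≈ 178 mm.
- **Disagreements:**
  - The small bottle's position differs by about 4 mm between the cap and body measurements, both inside the limit.
  - The depth camera is noisy by several mm on single pixels, so I used medians and two-view overlays instead.
  - An earlier broken-plate reading came out about 9 mm off because the arm was in the way. I repeated it with the arm moved.

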